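# Vial round: restock the panel from the flow rack

## Robot

A 6-joint arm with a two-finger parallel gripper is mounted at the origin on a cart in front of the work surface, level with it; the furniture and walls round the work are solid. World frame = base frame: x ahead of the robot, y to its left, z up, the work surface at z = 0. Lengths are in m, angles in rad, forces in N, time in s.
With the tool pointing down it reaches from about 0.375 to 0.9 m from the base axis. Payload 3.1 kg.
Tool frame: the origin (TCP) lies midway between the tips of the shut fingers; the grasp point (between the pads) lies 19 mm behind it; z points along the fingers, y is the direction in which the jaws open and shut (so a half turn about z gives the same grasp; the last joint's range is limited). The gripper opens to 85 mm and grips with 20 to 120 N. Pads are 22 mm wide; open, the fingers measure 114 mm over their backs; the gripper's body (76 mm by 85 mm) begins 54 mm behind the grasp point. The pads swing forward as they close: fully open they stand 13 mm farther back than shut.
Start: joints at [-1.522, 0.527, 1.433, -0, 1.181, -0.178], TCP at [0.141, -0.609, 0.231] pointing down, gripper open.
Joint ranges: [-3.08, 3.08], [-0.75, 2.2], [0.22, 2.44], [-1.43, 4.57], [0, 2.65], [-2.85, 2.85]. Speed limits (rad/s): [2.79, 2.79, 3.14, 3.14, 3.14, 3.14].

## Interface

Orientations are given as a unit quaternion [x, y, z, w].
In Python, from station import manip gives the robot as it stands. The module is installed in compiled form; this text tells all that it offers.
- The arm moves only by the tool drive_tool, never from a script. Its argument "deltas" is one flat list of numbers, 4 for each row, row after row: the shift along the tool's x, y, z in cm, then the turn about the tool's z in degrees. A call has 1 to 12 rows; each row is the pose to reach, as a shift and turn from the pose measured when the call began, along the tool's axes at that moment; what a row does not reach only later rows make up. A row lasts 1/10 s, in which the tool goes at most 50 mm and 8.59 degrees, less where a joint would pass 70% of its speed; a pose out of reach is approached as far as the arm can. A call with a gripper value outside its range is refused whole. "hand" is the finger opening in cm, from 0 to 8.54, set as the call begins (left out, the last holds). The fingers move at their own pace and stop on an object; "squeeze" is the grip in N (left out, the last holds). Time passes only in rows, so rows that repeat a pose let the fingers close. It gives the time, the measured TCP pose, the force and the opening at its end, in the units of the state.
- manip.sense(): the state, without advancing time (a new reading comes with each control period).
- manip.snapshot(name): name is "scene" or "top" or "wrist"; returns a dict with "frame" (400x640x3 uint8, red, green, blue), "depth" (400x640 float32, m along the optical axis (not along the pixel's ray), 0 where there is no reading), "fx", "fy", "cx", "cy" (pixels), "R" (3x3) and "t" (3): a world point X has camera coordinates R X + t. Camera axes: x right, y down, z forward; pixel columns grow to the right and rows downward; lengths in m; the calibration is good to about 2 mm. A picture is of the moment at which its call begins.
- manip.sign_off(): hands the job in, once; it reports no verdict.
The state is a dict: "t": time; "q": joint angles; "qd": joint speeds; "tau": joint torques, N m; "tcp_pos": TCP position; "tool_rot": TCP orientation; "force": force on the tool from outside, world axes, zero at the start; "ft_torque": the same for the moment, N m; "finger_gap": opening from 0.0 (shut) to 1.0 (fully open).
Only numpy, scipy, OpenCV 4.12 (cv2) and the standard library are available. Lean on these libraries where they do the work, as an engineer would, in place of code of your own. Each camera call takes 0.05 s, during which the arm holds its last target.

## Task

Make the vial round with the carry tote that has just come in: every empty bin on the three-screw panel goes upright into the tote, and each screw gets a full bin from the roller lane, screw head through the keyhole and the bin slid fully down. Oldest stock goes first, so take the bins that are already in the lane one at a time, always the front one, and let the rest roll forward; the fresh bins that came in the tote go into the lane behind the old ones and roll to the front end. Keep filled bins upright enough that no vial falls out, and do not disturb the tin, the cutters or the case.

Things in the scene. Friction and masses are not known exactly. Their poses are not given: they have to be found in the camera images.
- full_1: Full vial bin at the front (lower) end of the lane at the start; white plastic, 0.14 to 0.24 kg. 62 deep (x), 56 wide (y); side walls 72 high, flat outside for x from -13 to 27; front wall (at x -31) 45 high; upright back plate 90 high filling x 27 to 31, with a keyhole. Four black-capped vials fixed inside, tops at 50. Origin: underside centre; +x to the back plate, z up.
- full_2: Second full bin in the lane, same as full_1. The full bins stand in the lane one touching the next, tilted with the lane, back plate (+x) to the uphill end.
- full_3: Third full bin in the lane, same as full_1.
- fresh_1: Freshly filled bin, if it is there (one or two of the fresh bins are), same as full_1 in all; it stands upright in the tote at the start, near the tote's y = -86, back plate to the tote's +x.
- fresh_2: The other freshly filled bin, if it is there, same as full_1 in all; in the tote at the start, near the tote's y = 86.
- empty_1: Empty bin that hangs fully down on screw_1 at the start, if it is there at all (two or three of the three are). Same shape and axes as full_1, but nothing in it, 0.08 kg.
- empty_2: Empty bin that hangs fully down on screw_2 at the start, if it is there at all (two or three of the three are). Same shape and axes as full_1, but nothing in it, 0.08 kg.
- empty_3: Empty bin that hangs fully down on screw_3 at the start, if it is there at all (two or three of the three are). Same shape and axes as full_1, but nothing in it, 0.08 kg.
- full_1_slot (a point): Point of full_1 at (29, 0, 76.5) in its frame, mid thickness of the back plate: where the screw's axis lies once the bin hangs fully down. Keyhole, on the plate's middle line: entry 27 x 27 (corners cut) centred 58 above the bin's underside, running up into a slot 13 wide that ends 80 above the underside; so the bin drops 18.5 from entry to home.
- full_2_slot (a point): The same point of full_2.
- full_3_slot (a point): The same point of full_3.
- screw_1 (a point): Left (+y) shoulder screw of the panel; the point lies on its axis, 3 in front of the panel's face. Shank 7 in diameter, 7.5 long, then a flat head 20 in diameter, 4.5 thick. The 4 thick back plate of a bin fits behind the head with 3.5 play. Axes parallel to the panel's.
- screw_2 (a point): Middle screw, like screw_1; the screws are 100 apart.
- screw_3 (a point): Right screw, like screw_1.
- panel: Grey upright panel on two feet, fixed, turned up to 0.12 rad: 340 wide (y), 45 to 160 above the worktop, screws 132 above the worktop at y = 100, 0, -100. Origin: on the worktop under the middle of its front face; the face is the plane x = 0 and the screws point to -x, to the robot. Feet reach 25 in front of the face at y = 140 and -140, 11 high.
- rack: Gravity flow rack, fixed: a lane 280 long of free-turning rollers between side plates 62 apart inside with flared top edges, 85 over all, 17 above the rollers. It falls 8 degrees (0.14 rad) to the front, where a stop plate reaches 21 above the rollers. Origin: on the worktop under its middle; +x uphill to the back, z up. A bin in the lane is turned -0.14 rad about the rack's y: its z leans to the front.
- lane_front (a point): Point on the roller plane in the middle of the lane, where the underside centre of a bin resting against the front stop lies. Bins set on the rollers, back plate uphill, roll down to it or to the bin ahead by themselves within about a second. The lane takes four bins.
- lane_second (a point): The same for the second bin from the front, 62 further up the lane.
- tote: Shallow black carry tote, open at the top, loose, 0.6 kg: 126 (x) by 266 (y) outside, walls 4 thick and 32 high, floor 4 thick. Origin: centre of its underside, z up. Three bins fit side by side along its y, for instance at y = -86, 0 and 86, with their back plates to its +x.
- grease_tin: Bystander: round white tin 53 in diameter, 26 high, loose. Origin: centre of its underside.
- side_cutters: Bystander: side cutters lying flat, 130 long, loose. Origin: underside centre.
- specimen_case: Bystander: closed flat case 96 x 128 x 38, loose. Origin: underside centre.

How it is judged:
By the outcome, as a careful person would: the job done as asked, in the order asked, and still so for the second after the job is handed in, with the robot touching nothing.
Of empty_1, empty_2, empty_3 only 2 to 3 are there at a start; the rules pass over those that are not, and their reading is None.
Of fresh_1, fresh_2 only 1 to 2 are there at a start; the rules pass over those that are not, and their reading is None.
At some moment in a run one of tote may be knocked a few centimetres aside while the robot is not near it.
It also fails if it takes over 210 s, if anything falls off the work surface, if the arm or the gripper's body presses on something with over 40 N, if the wrist force passes 120 N, or if a joint passes its speed limit or range.

## Working session

There is one attempt and no reset: what is moved stays moved. The work goes in short steps, Python scripts to look and compute and a tool call to move; the robot and the scene stay as the last step left them, time stands still between calls to the robot, and variables do not carry over. Pictures are saved under pics/ and viewed, and the job is handed in when it is done.

Besides the shell and the picture viewer there is one more tool, called after "Call:" in YAML: its name, and indented under it one key for each argument. drive_tool: Moves the arm, as the interface text tells. Its arguments: {"type":"object","properties":{"deltas":{"type":"array"},"hand":{"type":"number"},"squeeze":{"type":"number"}},"required":["deltas"]}

```bash
ls; mkdir -p pics
cat > h.py <<'E'
import numpy as np, cv2
from station import manip
def snap(n,f):
    s=manip.snapshot(n); cv2.imwrite('pics/'+f+'.png',s['frame'][:,:,::-1]); np.savez(''+f+'.npz',**s); return s
def world(s):
    d=s['depth']; v,u=np.mgrid[:d.shape[0],:d.shape[1]]
    c=np.stack([(u-s['cx'])/s['fx']*d,(v-s['cy'])/s['fy']*d,d],-1)
    return (c-s['t'])@s['R']
def px(s,X):
    c=s['R']@np.array(X)+s['t']; return s['fx']*c[0]/c[2]+s['cx'], s['fy']*c[1]/c[2]+s['cy']
E
python3 - <<'E'
from h import *
for n in('scene','top','wrist'):
    s=snap(n,n+'0'); print(n,s['fx'],s['R'],s['t'])
print(manip.sense())
E
```

```text
pics
scene 518.5238478020544 [[-0.66793453 -0.7441686  -0.00875002]
 [-0.41821976  0.38504987 -0.82269608]
 [ 0.61559378 -0.54584769 -0.56841411]] [0.47144174 0.25508318 1.43234772]
top 382.68282480630273 [[ 0.01855615 -0.99977048 -0.01070779]
 [-0.9983489  -0.01794535 -0.05456584]
 [ 0.05436116  0.01170264 -0.99845276]] [0.16180416 0.5328926  0.98580579]
wrist 345.75983186762915 [[ 0.22588122 -0.97415279 -0.00200499]
 [-0.92679209 -0.21553253  0.30757463]
 [-0.30005682 -0.06761712 -0.95152185]] [-0.62458849 -0.04004704  0.38074469]
{'t': 0.15, 'q': array([-1.52153840e+00,  5.28261881e-01,  1.43363920e+00,  1.34792631e-05,
        1.18143544e+00, -1.78476776e-01]), 'qd': array([ 0.00018922, -0.00354367, -0.00332739,  0.00102417,  0.00058667,
        0.00014275]), 'tau': array([ 3.74559831e-04, -4.42742121e+01, -1.78276581e+01, -2.53279832e-04,
        5.61744586e-03,  9.42255213e-06]), 'tcp_pos': array([ 0.14112484, -0.60826911,  0.23054282]), 'tool_rot': array([ 9.93524028e-01,  1.13618860e-01,  6.25158977e-05, -8.69712114e-04]), 'force': array([0.49016949, 0.03281614, 0.37442483]), 'ft_torque': array([-0.01130329, -0.04420207,  0.0433138 ]), 'finger_gap': 1.0012182172531634}
```

View pics/scene0.png

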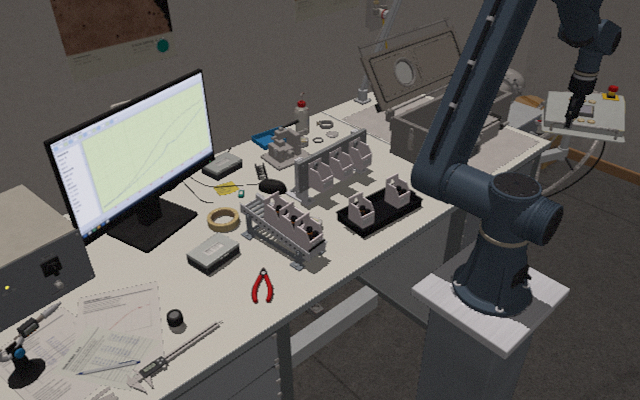

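View pics/top0.png

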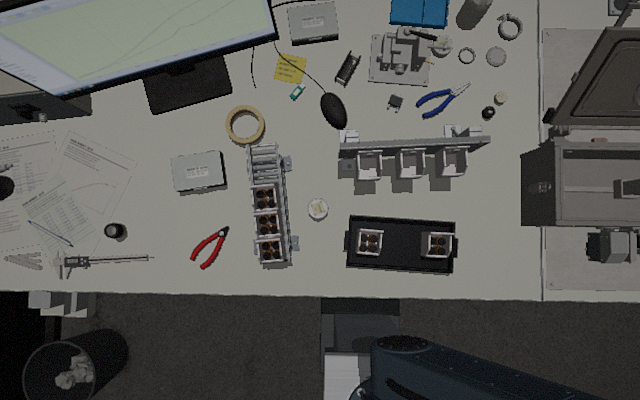

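View pics/wrist0.png

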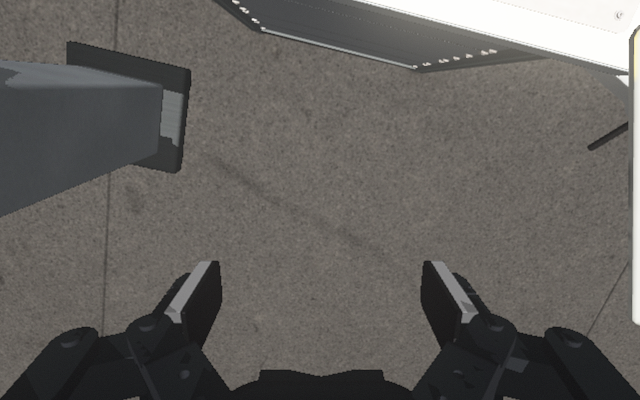

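The scene picture shows three empties on the panel and three full bins in the lane. Two fresh bins are in the tote. In the top view the tote is at about (400,243), the lane bins at (265,195–250) and the empties at (370/411/454,162).

Run:
```python
from h import *
s=dict(np.load('top0.npz')); W=world(s)
for n,(u,v) in dict(f1=(268,250),f2=(266,222),f3=(264,197),lanetop=(262,160),totefloor=(403,245),tl=(349,217),tr=(455,220),bl=(347,268),br=(453,271),fr1=(368,240),fr2=(437,242),e1=(369,165),e2=(411,164),e3=(454,163),tin=(318,209),cut=(208,248),case=(198,172),pl=(342,147),pr=(488,140),table=(330,190)).items():
    print(n,np.round(W[v,u],4), np.round(np.median(W[v-1:v+2,u-1:u+2].reshape(-1,3),0),4))
im=cv2.resize(s['frame'][110:290,180:500,::-1],None,fx=2.5,fy=2.5,interpolation=cv2.INTER_CUBIC); cv2.imwrite('pics/topcrop.png',im)
```

```text
f1 [0.4239 0.2974 0.087 ] [0.4239 0.2973 0.0891]
f2 [0.4912 0.3019 0.101 ] [0.4912 0.3022 0.101 ]
f3 [0.5518 0.3096 0.0931] [0.5518 0.3097 0.0903]
lanetop [0.644  0.3188 0.0818] [0.6435 0.3188 0.0818]
totefloor [ 0.4392 -0.0448  0.005 ] [ 0.4392 -0.0448  0.0034]
tl [0.5102 0.0976 0.0011] [0.5102 0.0975 0.001 ]
tr [ 0.5075 -0.1833 -0.0026] [ 0.5075 -0.1817  0.0015]
bl [0.3762 0.101  0.0036] [ 0.3757  0.1009 -0.0006]
br [ 0.374  -0.1755  0.0051] [ 0.3742 -0.176   0.0033]
fr1 [0.4505 0.0471 0.0051] [0.4512 0.0478 0.0117]
fr2 [ 0.4497 -0.1233  0.0407] [ 0.4497 -0.1229  0.0423]
e1 [0.6401 0.0527 0.0584] [0.6401 0.0527 0.0582]
e2 [ 0.6443 -0.0525  0.0589] [ 0.6444 -0.0525  0.0575]
e3 [ 0.649  -0.1609  0.0567] [ 0.6483 -0.1604  0.0589]
tin [0.5286 0.1796 0.0257] [0.5286 0.1796 0.0267]
cut [ 0.4211  0.4706 -0.003 ] [0.4214 0.4704 0.    ]
case [0.6179 0.4904 0.039 ] [0.6178 0.4914 0.0392]
pl [0.6615 0.1256 0.1647] [0.6627 0.1255 0.1616]
pr [ 0.6837 -0.2024  0.1602] [ 0.6837 -0.2024  0.1603]
table [ 0.5814  0.1491 -0.0015] [0.5812 0.1491 0.0007]
```

View pics/topcrop.png

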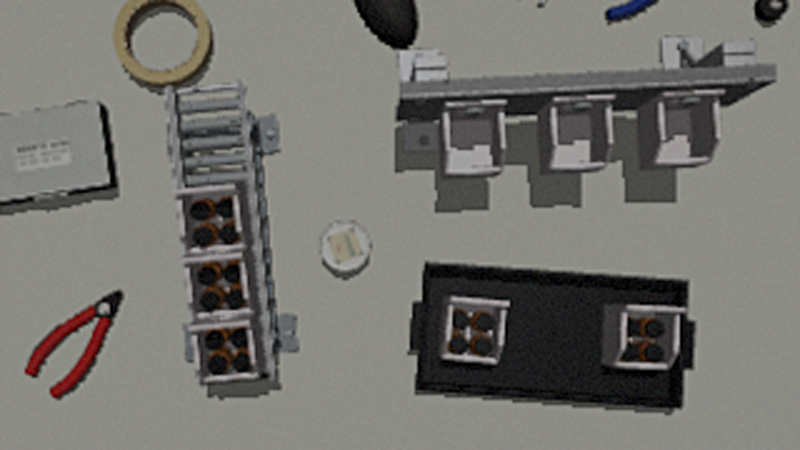

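```bash
cat >> h.py <<'E'
from scipy.spatial.transform import Rotation as Ro
def yaw():
    R=Ro.from_quat(manip.sense()['tool_rot']).as_matrix(); return np.arctan2(R[1,0],R[0,0])
def go(*targets):
    """targets (x,y,z,yawdeg) -> rows"""
    st=manip.sense(); R=Ro.from_quat(st['tool_rot']).as_matrix(); p=st['tcp_pos']; y0=np.degrees(np.arctan2(R[1,0],R[0,0]))
    print('t',round(st['t'],2),'tcp',np.round(p,4),'yaw',round(y0,2),'F',np.round(st['force'],1),'gap',round(st['finger_gap']*85.4,1))
    for T in targets:
        d=R.T@(np.array(T[:3])-p)*100
        print(np.round(d,2).tolist()+[round(-(T[3]-y0),1)], 'rows',round(max(np.linalg.norm(d)/5,abs(T[3]-y0)/8.59),1))
E
python3 - <<'E'
from h import *
s=dict(np.load('wrist0.npz'));print(-s['R'].T@s['t'])
go((0.42,0.05,0.4,0))
E
```

```text
[ 0.21821258 -0.59133119  0.37335205]
t 0.15 tcp [ 0.1411 -0.6083  0.2305] yaw 13.05 F [0.5 0.  0.4] gap 85.5
[42.03, -57.86, -16.83, np.float64(13.0)] rows 14.7
```

Call:
drive_tool:
  deltas: [10, -14, -12, 6, 42.0, -57.9, -16.8, 13, 42.0, -57.9, -16.8, 13, 42.0, -57.9, -16.8, 13, 42.0, -57.9, -16.8, 13, 42.0, -57.9, -16.8, 13, 42.0, -57.9, -16.8, 13, 42.0, -57.9, -16.8, 13, 42.0, -57.9, -16.8, 13, 42.0, -57.9, -16.8, 13, 42.0, -57.9, -16.8, 13, 42.0, -57.9, -16.8, 13]

```text
t: 1.35
tcp_pos: [0.3667, -0.0728, 0.372]
tool_rot: [1.0, 0.0, 0.0, -0.001]
force: [1.9, -2.1, -0.4]
finger_gap: 1.001
```

Call:
drive_tool:
  deltas: [10, -13, 0, 0, 15, -20, 0, 0, 15, -20, 0, 0, 15, -20, 0, 0]

```text
t: 1.75
tcp_pos: [0.4865, 0.0878, 0.3722]
tool_rot: [1.0, 0.001, 0.0, -0.0]
force: [0.1, -1.7, 0.4]
finger_gap: 0.998
```

Run:
```python
from h import *
go((0.42,0.05,0.4,0))
s=snap('wrist','w1');print(-s['R'].T@s['t'])
```

```text
t 1.75 tcp [0.4865 0.0878 0.3722] yaw 0.07 F [ 0.1 -1.7  0.4] gap 85.2
[-6.66, 3.77, -2.79, np.float64(0.1)] rows 1.6
[0.56554346 0.08710776 0.51507925]
```

View pics/w1.png

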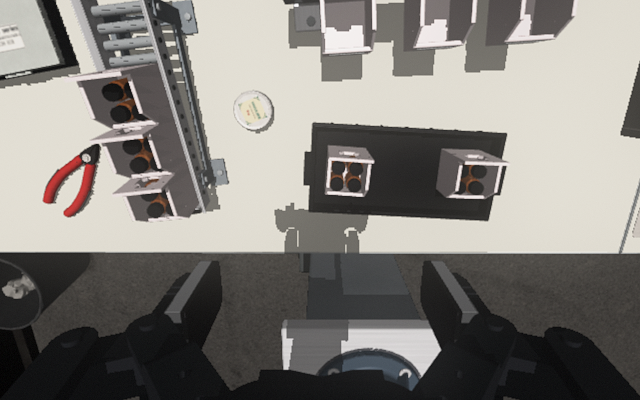

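```bash
cat > fit.py <<'E'
from h import *
from scipy.optimize import least_squares
def cloud(names):
    P=[]
    for n in names:
        s=dict(np.load(n+'.npz')); d=s['depth']; w=world(s)
        g=cv2.morphologyEx(d,cv2.MORPH_GRADIENT,np.ones((3,3)))
        m=(d>0.1)&(g<0.012); P.append(w[m])
    P=np.concatenate(P); return P[(P[:,2]>-.02)&(P[:,2]<.25)&(P[:,0]>.3)&(P[:,0]<.8)&(abs(P[:,1])<.6)]
def box(q,lo,hi):
    lo=np.array(lo)/1e3;hi=np.array(hi)/1e3
    a=np.abs(q-(lo+hi)/2)-(hi-lo)/2
    return np.linalg.norm(np.maximum(a,0),axis=1)+np.minimum(a.max(1),0)
def binsd(q):
    t=2.5
    side=[]
    for s in(-1,1):
        y=sorted([s*28,s*(28-t)])
        side+=[box(q,(-13,y[0],0),(27,y[1],72)),box(q,(-31,y[0],0),(-13,y[1],45))]
    return np.min(np.abs(side+[box(q,(27,-28,0),(31,28,90)),box(q,(-31,-28,0),(-31+t,28,45)),box(q,(-31,-28,0),(31,28,t))]),axis=0)
def totesd(q):
    return np.min(np.abs([box(q,(-63,-133,0),(63,133,4)),box(q,(-63,-133,0),(-59,133,32)),box(q,(59,-133,0),(63,133,32)),box(q,(-63,-133,0),(63,-129,32)),box(q,(-63,129,0),(63,133,32))]),axis=0)
def solve(P,x0,mk,sd,crop,it=3):
    x=np.array(x0,float)
    for k in range(it):
        f=lambda x:(mk(x)[0],mk(x)[1])
        R,t=mk(x); q=(P-t)@R; m=crop(q); Q=P[m]
        def res(x):
            R,t=mk(x); return np.clip(sd((Q-t)@R),0,.012)
        r=least_squares(res,x,loss='soft_l1',f_scale=.002,diff_step=1e-4); x=r.x
    return x,np.median(np.abs(res(x))),len(Q)
def mkp(z,pitch=0):
    return lambda x:(Ro.from_euler('ZY',[x[2],pitch]).as_matrix(),np.array([x[0],x[1],z]))
def incrop(q): return (abs(q[:,0])<.036)&(abs(q[:,1])<.034)&(q[:,2]>.012)&(q[:,2]<.095)&~((abs(q[:,1])<.024)&(q[:,0]>-.027)&(q[:,0]<.025)&(q[:,2]<.06))
def fitbin(P,x0,z=None,pitch=0):
    if z is None:
        mk=lambda x:(Ro.from_euler('ZY',[x[2],pitch]).as_matrix(),x[[0,1,3]])
    else: mk=mkp(z,pitch)
    return solve(P,x0,mk,binsd,incrop)
def fittote(P,x0):
    return solve(P,x0,mkp(0.0),totesd,lambda q:(abs(q[:,0])<.068)&(abs(q[:,1])<.138)&(q[:,2]>.01)&(q[:,2]<.035)&((abs(q[:,0])>.05)|(abs(q[:,1])>.12)))
E
cat > a.py <<'E'
from fit import *
for names in (['w1'],['top0'],['scene0','top0'],['w1','top0','scene0']):
    P=cloud(names); print(names,len(P))
    print(' tote',fittote(P,[.44,-.043,-.02]))
    print(' fr2',fitbin(P,[.44,.048,0],.004)); print(' fr1',fitbin(P,[.44,-.123,0],.004))
    for x,y in((.64,.052),(.645,-.052),(.65,-.155)): print(' e',fitbin(P,[x,y,0.05],.0555))
    for i,(x,y) in enumerate(((.43,.297),(.49,.303),(.55,.309))): print(' f',fitbin(P,[x,y,-.1+.2,.03+i*.0086],None,-.14))
E
python3 a.py
```

```text
['w1'] 142639
 tote (array([ 0.44295805, -0.03101871, -0.05329166]), np.float64(0.0004687621334185793), 2429)
 fr2 (array([ 0.44732066,  0.05314722, -0.09997194]), np.float64(0.0011412825324589385), 264)
 fr1 (array([ 0.44231641, -0.11465171, -0.03707282]), np.float64(0.0004354563534023168), 1261)
 e (array([0.61281857, 0.06001743, 0.03983741]), np.float64(0.0011645816414582663), 216)
 e (array([ 0.624778  , -0.03952254,  0.05993116]), np.float64(0.0003270741896394553), 1536)
 e (array([ 0.62957073, -0.13944946,  0.06299215]), np.float64(0.0003965185660839126), 2232)
 f (array([0.43501911, 0.28907985, 0.11759489, 0.07837312]), np.float64(0.000369646493467983), 1879)
 f (array([0.47835788, 0.29447548, 0.1956926 , 0.1034997 ]), np.float64(0.000824934271962445), 1708)
 f (array([0.54200063, 0.30342557, 0.11021343, 0.11184569]), np.float64(0.0005176941429780981), 2240)
['top0'] 70687
 tote (array([ 0.44456028, -0.03536598, -0.05251042]), np.float64(0.0010309038105960136), 303)
 fr2 (array([0.44 , 0.048, 0.   ]), np.float64(nan), 0)
 fr1 (array([ 0.4381508 , -0.11877068, -0.02125583]), np
[... 1645 characters left out ...]
64(0.0010369103440194493), 311)
 fr1 (array([ 0.4421609 , -0.11469071, -0.03724296]), np.float64(0.00046345944707086757), 1305)
 e (array([ 0.62863397,  0.06108582, -0.00429035]), np.float64(0.0016969996317100053), 454)
 e (array([ 0.63134243, -0.03911778,  0.05874448]), np.float64(0.00036082352645853966), 1659)
 e (array([ 0.63774926, -0.13892037,  0.05792566]), np.float64(0.0004481876213192279), 2355)
 f (array([ 0.42323509,  0.28323392, -1.17701811,  0.08866752]), np.float64(0.0010263444507344465), 852)
 f (array([0.47515779, 0.29467862, 0.18023994, 0.10099271]), np.float64(0.000802337504115261), 1916)
 f (array([0.54138166, 0.3033701 , 0.10991229, 0.11140036]), np.float64(0.0005300975622202359), 2331)
  return _methods._mean(a, axis=axis, dtype=dtype,
  ret = ret.dtype.type(ret / rcount)
```

Run:
```python
from h import *
go((0.43,0.295,0.3,6),(0.56,-0.04,.34,3))
```

```text
t 1.8 tcp [0.491  0.0934 0.3719] yaw 0.29 F [3.6 2.9 1.5] gap 85.3
[-6.03, -20.14, 7.31, np.float64(-5.7)] rows 4.5
[6.82, 13.4, 3.13, np.float64(-2.7)] rows 3.1
```

Call:
drive_tool:
  deltas: [-6, -20.1, 7.3, -5.7, -6, -20.1, 7.3, -5.7, -6, -20.1, 7.3, -5.7, -6, -20.1, 7.3, -5.7, -6, -20.1, 7.3, -5.7, -6, -20.1, 7.3, -5.7, -6, -20.1, 7.3, -5.7]

```text
t: 2.5
tcp_pos: [0.43, 0.2945, 0.2998]
tool_rot: [0.999, 0.053, 0.003, -0.003]
force: [0.7, 0.1, -0.3]
finger_gap: 1.002
```

Run:
```python
from h import *
s=snap('wrist','w2');go((0.56,-0.04,.34,3))
```

```text
t 2.55 tcp [0.4305 0.294  0.3002] yaw 6.0 F [-0.2  0.2  0.7] gap 85.3
[9.41, 34.55, -4.14, np.float64(3.0)] rows 7.2
```

View pics/w2.png

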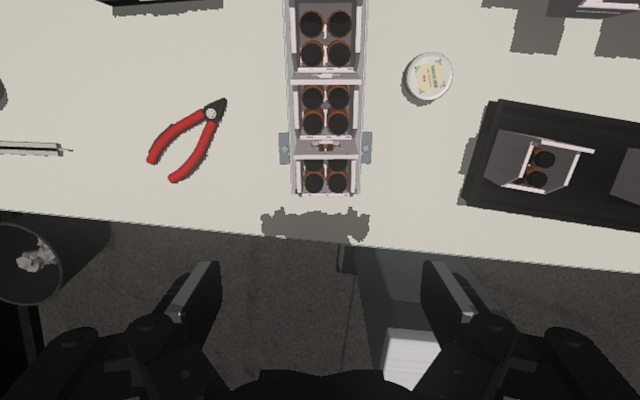

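Call:
drive_tool:
  deltas: [9, 34.5, -5, 3, 9, 34.5, -5, 3, 9, 34.5, -5, 3, 9, 34.5, -5, 3, 9, 34.5, -5, 3, 9, 34.5, -5, 3, 9, 34.5, -5, 3, 9, 34.5, -5, 3, 9, 34.5, -5, 3, 9, 34.5, -5, 3]

```text
t: 3.55
tcp_pos: [0.5549, -0.0402, 0.3486]
tool_rot: [1.0, 0.025, 0.003, -0.004]
force: [-0.0, 1.6, -0.3]
finger_gap: 0.999
```

Run:
```python
from h import *
s=snap('wrist','w3');go((0.42,-0.04,.33,-3))
```

```text
t 3.6 tcp [ 0.5548 -0.0394  0.3485] yaw 3.0 F [-1.1  0.1 -0.2] gap 85.5
[-13.47, -0.63, 1.79, np.float64(6.0)] rows 2.7
```

View pics/w3.png

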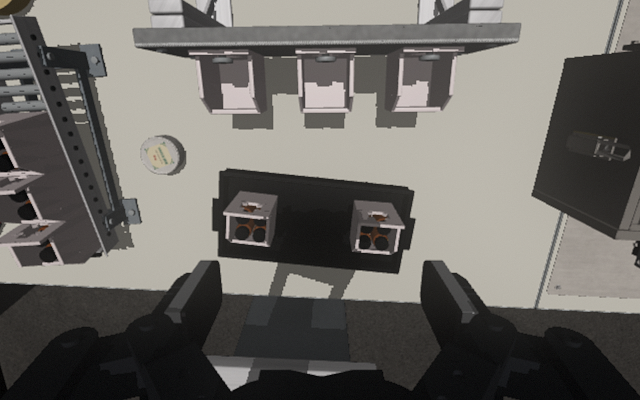

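```bash
cat > b.py <<'E'
from fit import *
P=cloud(['w3'])
T=P[(abs(P[:,2]-.16)<.004)&(P[:,0]>.6)&(P[:,0]<.72)&(P[:,1]<.16)&(P[:,1]>-.24)]
ys=np.arange(-.19,.13,.01); e=[];e2=[]
for y in ys:
    m=abs(T[:,1]-y)<.005
    if m.sum()>5: e.append((y,np.percentile(T[m,0],3),np.percentile(T[m,0],97)))
e=np.array(e); print('top z',np.median(T[:,2]),'y',T[:,1].min(),T[:,1].max()); 
for k in(1,2):
    c=np.polyfit(e[:,0],e[:,k],1); print('edge',c, np.std(e[:,k]-np.polyval(c,e[:,0])))
for nm in (['w3'],['w3','w1']):
  P=cloud(nm)
  for x,y in((.635,.06),(.635,-.04),(.64,-.14)): print(' e',fitbin(P,[x,y,0.05],.0555), fitbin(P,[x,y,.05,.0555]))
print(' tote',fittote(P,[.44,-.035,-.05])); print(' fr2',fitbin(P,[.443,.053,-.05],.004)); print(' fr1',fitbin(P,[.44,-.116,-.05],.004))
def lanesd(q):
    return np.min([binsd(q-[.062*i,0,0]) for i in range(3)],axis=0)
def lc(q):
    m=np.zeros(len(q),bool)
    for i in range(3): m|=incrop(q-[.062*i,0,0])
    return m&(q[:,2]>.02)
mk=lambda x:(Ro.from_euler('ZY',[x[2],x[4]]).as_matrix(),x[[0,1,3]])
for nm in (['w2'],['w2','w3','w1']):
    P=cloud(nm); print('lane',solve(P,[.42,.285,.11,.04,-.14],mk,lanesd,lc,5))
s=dict(np.load('w3.npz'));W=world(s)
print('case pts',W[160,600])
E
python3 b.py
```

```text
top z 0.1603260022623113 y -0.20514248082624761 0.13127685167037362
edge [-0.06243131  0.66590807] 0.0001438184240891133
edge [-0.05463387  0.68430181] 0.007112824496400068
 e (array([0.62803724, 0.0600456 , 0.06931568]), np.float64(0.0004701151660025833), 1717) (array([0.63261719, 0.0604662 , 0.0641672 , 0.0847745 ]), np.float64(0.000609587988988935), 1898)
 e (array([ 0.63471402, -0.03919421,  0.06432989]), np.float64(0.0016860533610958267), 705) (array([ 0.6343854 , -0.03928705,  0.06796665,  0.05833373]), np.float64(0.0009291115007702133), 686)
 e (array([ 0.64034018, -0.13865473,  0.0577565 ]), np.float64(0.00046738746950386253), 1795) (array([ 0.64488066, -0.1385186 ,  0.06007867,  0.08420481]), np.float64(0.0005844319548836199), 2038)
 e (array([0.62783787, 0.06008817, 0.06651347]), np.float64(0.0006789370961607464), 2032) (array([0.63245054, 0.06048891, 0.06343676, 0.08473085]), np.float64(0.0006360041161479011), 2273)
 e (array([ 0.63363972, -0.03898467,  0.05943773]), np.float64(0.000525404325073143), 2242) (array([ 0.63866064, -0.03870837,  0.06262324,  0.08481111]), np.float64(0.0005952436743507129), 2406)
 e (array([ 0.63913558, -0.13879462,  0.05838651]), np.float64(0.00045458244258698294), 4003) (array([ 0.64468579, -0.13850091,  0.06097536,  0.08481762]), np.float64(0.000488147162071682), 3484)
 tote (array([ 0.44293646, -0.03134887, -0.053073  ]), np.float64(0.00046654728859945455), 5333)
 fr2 (array([ 0.45093792,  0.05223883, -0.07277887]), np.float64(0.00063121105434856), 1209)
 fr1 (array([ 0.446775  , -0.11713278, -0.03579154]), np.float64(0.0005598546897158946), 2169)
lane (array([ 0.41908286,  0.2872827 ,  0.13268331,  0.07435639, -0.46818222]), np.float64(0.0006561741701359078), 537)
lane (array([ 0.42564286,  0.28804809,  0.11683435,  0.07470592, -0.44991268]), np.float64(0.00048161823349031005), 3667)
case pts [ 0.57041761 -0.35104022  0.1085143 ]
```

Run:
```python
from fit import *
P=cloud(['w2','w3'])
# side wall tops: histogram of height vs x
psi=.105
R=Ro.from_euler('Z',psi).as_matrix()
q=(P-[.42,.288,0])@R
m=(abs(q[:,1])<.05)&(q[:,0]>-.05)&(q[:,0]<.25)&(q[:,2]>.02); q=q[m]
for s in np.arange(-.04,.25,.006):
    a=q[abs(q[:,0]-s)<.003]
    if len(a)>3:
        i=a[:,2].argmax(); top=a[a[:,2]>np.percentile(a[:,2],97)]
        hi=a[a[:,2]>a[:,2].max()-.008]
        print(round(s,3),len(a),'zmax',np.round(np.sort(a[:,2])[-3:],4),'y of high',np.round([hi[:,1].min(),hi[:,1].max()],4))
```

```text
-0.028 9 zmax [0.066  0.0663 0.0666] y of high [-0.035   0.0391]
-0.022 234 zmax [0.099  0.0991 0.0993] y of high [-0.0256  0.0288]
-0.016 478 zmax [0.1086 0.1097 0.1099] y of high [-0.0268  0.0282]
-0.01 519 zmax [0.1248 0.1275 0.1279] y of high [-0.026   0.0276]
-0.004 641 zmax [0.1281 0.1282 0.1287] y of high [-0.0273  0.0286]
0.002 691 zmax [0.1288 0.129  0.1292] y of high [-0.0268  0.0285]
0.008 461 zmax [0.1299 0.13   0.1302] y of high [-0.0271  0.0291]
0.014 546 zmax [0.13   0.1304 0.1306] y of high [-0.0271  0.0282]
0.02 435 zmax [0.1317 0.1318 0.1322] y of high [-0.027   0.0289]
0.026 395 zmax [0.1311 0.1314 0.1318] y of high [-0.0271  0.0287]
0.032 1270 zmax [0.1499 0.1499 0.1503] y of high [-0.0267  0.0291]
0.038 1040 zmax [0.134  0.1358 0.1362] y of high [-0.027   0.0285]
0.044 592 zmax [0.1175 0.1194 0.1206] y of high [-0.0254  0.029 ]
0.05 637 zmax [0.1318 0.1333 0.134 ] y of high [-0.026  0.029]
0.056 770 zmax [0.1364 0.1364 0.1365] y of high [-0.027   0.0287]
0.062 786 zmax [0.1372 0.1372 0.1374] y of high [-0.0266  0.0293]
0.068 625 zmax [0.1384 0.1384 0.1384] y of h
[... 1292 characters left out ...]
63 0.0972 0.0979] y of high [-0.0364 -0.0343]
0.194 323 zmax [0.0969 0.0973 0.0973] y of high [-0.0358 -0.0305]
0.2 177 zmax [0.0978 0.098  0.0988] y of high [-0.0361 -0.0317]
0.206 288 zmax [0.099  0.0994 0.0995] y of high [-0.0366 -0.0308]
0.212 292 zmax [0.1001 0.1008 0.1012] y of high [-0.0365 -0.0345]
0.218 272 zmax [0.1009 0.101  0.1014] y of high [-0.036  -0.0335]
0.224 468 zmax [0.1012 0.1017 0.1029] y of high [-0.0359 -0.0339]
0.23 402 zmax [0.1022 0.1034 0.1041] y of high [-0.0365 -0.0332]
0.236 222 zmax [0.1033 0.1034 0.1039] y of high [-0.0364 -0.031 ]
0.242 224 zmax [0.1042 0.1042 0.1054] y of high [-0.036 -0.032]
0.248 178 zmax [0.1049 0.1056 0.1058] y of high [-0.0359 -0.0331]
```

Run:
```python
import cv2
im=cv2.imread('pics/w2.png'); cv2.imwrite('pics/w2c.png',cv2.resize(im[0:220,250:400],None,fx=2.7*2/2,fy=2.7,interpolation=cv2.INTER_CUBIC))
```

```text
(no output)
```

View pics/w2c.png

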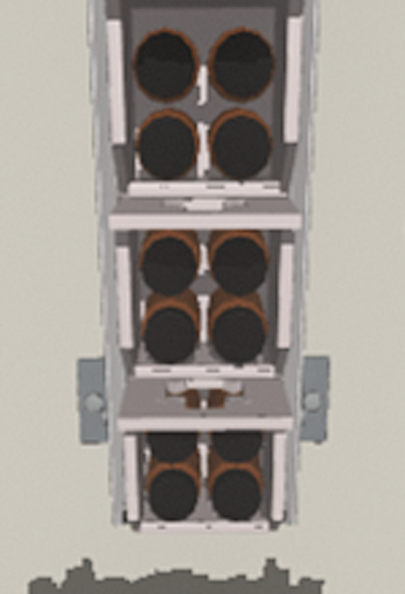

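The panel, lane and tote are measured. I'll take the middle empty first, because the middle tote place is free.

Run:
```python
from h import *
go((0.641,-0.0386,.2,3.6),(0.641,-0.0386,.097,3.6))
```

```text
t 3.6 tcp [ 0.5548 -0.0394  0.3485] yaw 3.0 F [-1.1  0.1 -0.2] gap 85.5
[8.53, 0.49, 14.89, np.float64(-0.6)] rows 3.4
[8.48, 0.56, 25.19, np.float64(-0.6)] rows 5.3
```

Call:
drive_tool:
  deltas: [8.5, 0.5, 14.9, -0.6, 8.5, 0.5, 14.9, -0.6, 8.5, 0.5, 14.9, -0.6, 8.5, 0.5, 14.9, -0.6, 8.5, 0.5, 14.9, -0.6, 8.5, 0.5, 19, -0.6, 8.5, 0.5, 23, -0.6, 8.5, 0.55, 25.2, -0.6, 8.5, 0.55, 25.2, -0.6]

```text
t: 4.5
tcp_pos: [0.6385, -0.0368, 0.0953]
tool_rot: [0.999, 0.032, -0.0, -0.005]
force: [-0.3, 1.0, -0.4]
finger_gap: 1.003
```

Run:
```python
from h import *
go((0.641,-0.0386,.097,3.6))
s=snap('wrist','w4')
```

```text
t 4.5 tcp [ 0.6385 -0.0368  0.0953] yaw 3.68 F [-0.3  1.  -0.4] gap 85.6
[0.24, 0.2, -0.17, np.float64(0.1)] rows 0.1
```

View pics/w4.png

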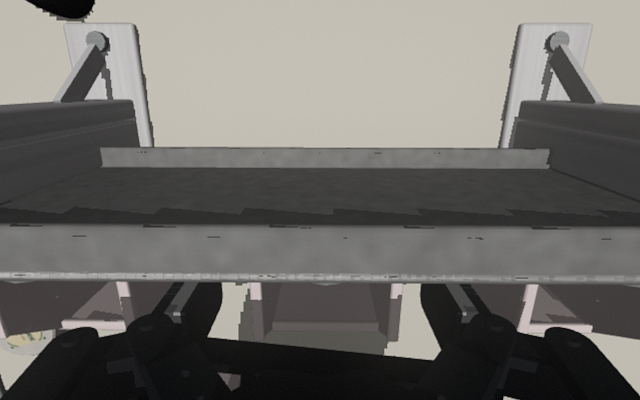

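Call:
drive_tool:
  deltas: [0.2, 0.2, -0.1, 0, 0.2, 0.2, -0.1, 0, 0.2, 0.2, -0.1, 0, 0.2, 0.2, -0.1, 0, 0.2, 0.2, -0.1, 0, 0.2, 0.2, -0.1, 0]
  hand: 5
  squeeze: 40

```text
t: 5.15
tcp_pos: [0.6442, -0.0394, 0.1014]
tool_rot: [0.999, 0.032, 0.004, -0.004]
force: [-0.4, 0.6, 6.5]
finger_gap: 0.652
```

Run:
```python
from h import *
go((0.641,-0.0386,.116,3.6),(0.59,-0.042,.116,3.6),(0.56,-0.042,.2,3.6))
```

```text
t 5.15 tcp [ 0.6442 -0.0394  0.1014] yaw 3.66 F [-0.4  0.6  6.5] gap 55.7
[-0.3, -0.11, -1.46, np.float64(0.1)] rows 0.3
[-5.41, -0.1, -1.51, np.float64(0.1)] rows 1.1
[-8.33, -0.35, -9.93, np.float64(0.1)] rows 2.6
```

Call:
drive_tool:
  deltas: [0, 0, -0.6, 0, 0, 0, -1.3, 0, 0, 0, -1.9, 0, 0, 0, -1.9, 0, 0, 0, -1.9, 0]

```text
t: 5.65
tcp_pos: [0.6441, -0.0395, 0.1206]
tool_rot: [0.999, 0.032, 0.005, -0.004]
force: [0.5, -1.2, 0.0]
finger_gap: 0.644
```

Run:
```python
from h import *
go((0.644,-0.0386,.1185,3.6),(0.59,-0.042,.1185,3.6),(0.56,-0.042,.2,3.6))
s=snap('scene','s5'); cv2.imwrite('pics/s5c.png',cv2.resize(s['frame'][110:260,220:440,::-1],None,fx=3,fy=3))
```

```text
t 5.65 tcp [ 0.6441 -0.0395  0.1206] yaw 3.66 F [ 0.5 -1.2  0. ] gap 55.0
[-0.0, -0.09, 0.21, np.float64(0.1)] rows 0.0
[-5.42, -0.1, 0.16, np.float64(0.1)] rows 1.1
[-8.33, -0.35, -8.02, np.float64(0.1)] rows 2.3
```

View pics/s5c.png

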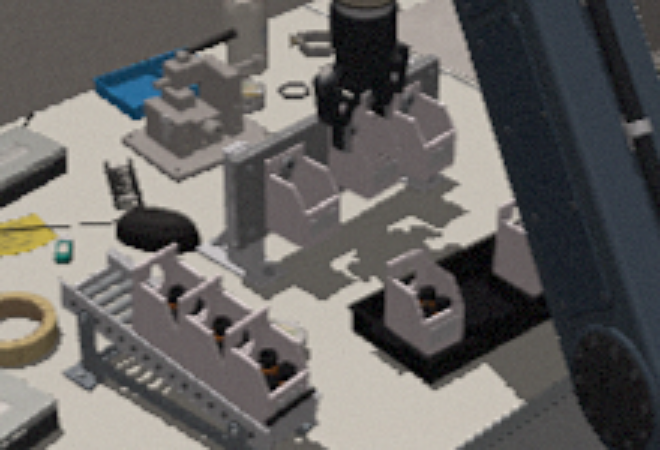

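Call:
drive_tool:
  deltas: [-0.5, 0, 0, 0, -1.0, 0, 0, 0, -1.5, 0, 0, 0]

```text
t: 6.0
tcp_pos: [0.6282, -0.0404, 0.1198]
tool_rot: [0.999, 0.032, 0.004, -0.004]
force: [0.6, -0.5, -0.2]
finger_gap: 0.648
```

Run:
```python
from h import *
go((0.54,-0.042,.2,0),(0.4525,-0.0325,.15,-3),(0.4525,-0.0325,.06,-3))
```

```text
t 6.0 tcp [ 0.6282 -0.0404  0.1198] yaw 3.66 F [ 0.6 -0.5 -0.2] gap 55.3
[-8.75, -0.46, -8.09, np.float64(3.7)] rows 2.4
[-17.46, -1.94, -3.15, np.float64(6.7)] rows 3.6
[-17.53, -1.87, 5.85, np.float64(6.7)] rows 3.7
```

Call:
drive_tool:
  deltas: [-4, 0, -2, 0, -8.7, -0.4, -6, 3.7, -8.7, -0.4, -7, 3.7, -17.4, -1.9, -6, 6.7, -17.4, -1.9, -6, 6.7, -17.4, -1.9, -6, 6.7, -17.4, -1.9, -6, 6.7]

```text
t: 6.7
tcp_pos: [0.4519, -0.0329, 0.1787]
tool_rot: [1.0, -0.027, 0.004, -0.004]
force: [1.9, 0.5, -1.9]
finger_gap: 0.65
```

```bash
cat > look.py <<'E'
import sys
from fit import *
# usage: look.py cam name
s=snap(sys.argv[1],sys.argv[2])
go()
E
python3 look.py wrist w6; python3 look.py top t6
```

```text
t 6.75 tcp [ 0.4536 -0.0334  0.179 ] yaw -3.05 F [ 0.1 -0.1 -1. ] gap 55.6
t 6.8 tcp [ 0.4544 -0.0336  0.179 ] yaw -3.05 F [ 0.9  0.9 -1. ] gap 55.3
```

View pics/w6.png

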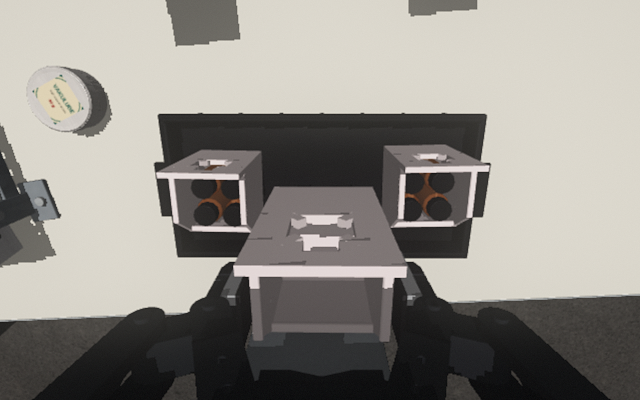

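View pics/t6.png

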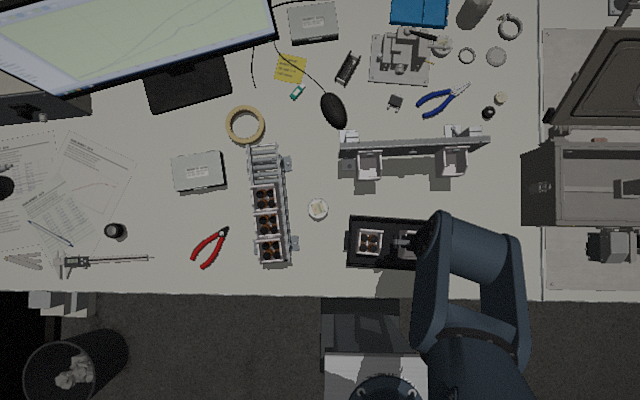

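The wrist view shows the empty held level over the middle of the tote, with the fresh bins at (215,190) and (435,190). I'll check the fits numerically.

```bash
cat >> fit.py <<'E'
def mean_tote(n,x0): return fittote(cloud([n]),x0)
def held(n,local=(-.0095,0,-.046),pitch=0):
    """fit held bin in n; returns offset in tool frame(cm-ish m) x,y(world-yaw frame)"""
    P=cloud([n]); P2=None
    s=manip.sense(); p=s['tcp_pos']; R=Ro.from_quat(s['tool_rot']).as_matrix(); y=np.arctan2(R[1,0],R[0,0])
    c=p+np.array([np.cos(y)*local[0],np.sin(y)*local[0],local[2]])
    P=cloud_all(n)
    return c,fitbin(P,[c[0],c[1],y],c[2],pitch)
def cloud_all(n):
    s=dict(np.load(n+'.npz')); d=s['depth']; w=world(s)
    g=cv2.morphologyEx(d,cv2.MORPH_GRADIENT,np.ones((3,3)))
    P=w[(d>0.02)&(g<0.01)]; return P[(P[:,2]>-.02)&(P[:,2]<.35)&(P[:,0]>.3)]
E
python3 - <<'E'
from fit import *
print(mean_tote('w6',[.443,-.031,-.053]))
c,f=held('w6'); print(c,f)
P=cloud(['w6']);print(fitbin(P,[.45,.052,-.05],.004),fitbin(P,[.446,-.117,-.05],.004))
go((0.4525,-0.0325,.056,-3))
# plate top z of held bin
P=cloud_all('w6'); q=P[(abs(P[:,1]+.033)<.026)&(P[:,0]<.50)&(P[:,0]>.44)&(P[:,2]>.1)]
print(q[:,2].max(), q[q[:,2]>q[:,2].max()-.004].mean(0), np.percentile(q[:,2],99))
E
```

```text
(array([ 0.44349514, -0.03189682, -0.05296806]), np.float64(0.00047549677958231076), 6018)
[ 0.44490442 -0.03309213  0.13297549] (array([ 0.44424261, -0.03336216, -0.04999411]), np.float64(0.0004777580047988384), 18003)
(array([ 0.45089447,  0.05202358, -0.06607746]), np.float64(0.0006286447866031188), 4063) (array([ 0.44687472, -0.11726077, -0.03791142]), np.float64(0.0007124193412877054), 4040)
t 6.8 tcp [ 0.4544 -0.0336  0.179 ] yaw -3.05 F [ 0.9  0.9 -1. ] gap 55.3
[-0.31, -0.01, 12.3, np.float64(-0.0)] rows 2.5
0.26856364483613127 [ 0.46859531 -0.03253021  0.26575663] 0.2663484700674095
```

Call:
drive_tool:
  deltas: [-0.1, -0.1, 4, 0, -0.1, -0.1, 8, 0, -0.1, -0.1, 11, 0, -0.1, -0.1, 12.3, 0, -0.1, -0.1, 12.6, 0, -0.1, -0.1, 12.8, 0]

```text
t: 7.4
tcp_pos: [0.4557, -0.0319, 0.0509]
tool_rot: [1.0, -0.027, 0.005, -0.004]
force: [-0.5, -0.1, 9.3]
finger_gap: 0.646
```

Call:
drive_tool:
  deltas: [0, 0, 0, 0, 0, 0, 0, 0, 0, 0, -3, 0, 0, 0, -7, 0, 0, 0, -11, 0, 0, 0, -15, 0, 0, 0, -15, 0]
  hand: 6.8

```text
t: 8.1
tcp_pos: [0.458, -0.034, 0.2065]
tool_rot: [1.0, -0.026, 0.012, -0.001]
force: [0.8, 0.4, 0.6]
finger_gap: 0.794
```

```bash
python3 look.py wrist w7
python3 - <<'E'
from fit import *
P=cloud(['w7']);print(fitbin(P,[.444,-.032,-.05],.004))
go((.438,.2908,.22,6.4),(.4355,.2908,.087,6.4))
E
```

```text
t 8.15 tcp [ 0.4564 -0.0336  0.2042] yaw -3.03 F [-0.7 -0.3  0.2] gap 68.3
(array([ 0.44847375, -0.03246724, -0.04334029]), np.float64(0.00034617017275667857), 1914)
t 8.15 tcp [ 0.4564 -0.0336  0.2042] yaw -3.03 F [-0.7 -0.3  0.2] gap 68.3
[-3.52, -32.3, -1.49, np.float64(-9.4)] rows 6.5
[-4.02, -32.22, 11.8, np.float64(-9.4)] rows 6.9
```

View pics/w7.png

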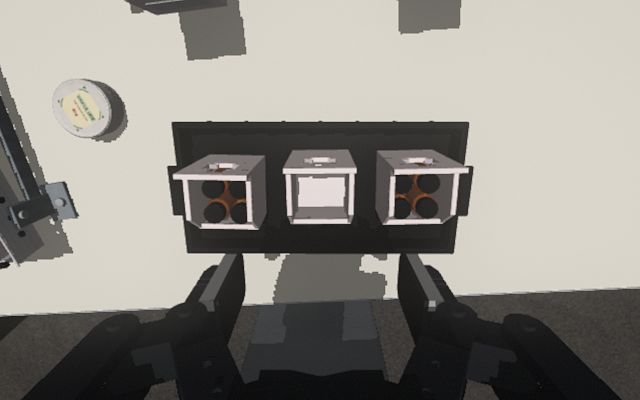

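The empty stands upright in the middle of the tote at (320,185). Next is the front bin of the lane.

Call:
drive_tool:
  deltas: [-3.5, -32.3, -1.5, -9.4, -3.5, -32.3, -1.5, -9.4, -3.5, -32.3, -1.5, -9.4, -3.5, -32.3, -1.5, -9.4, -3.5, -32.3, -1.5, -9.4, -3.5, -32.3, -1.5, -9.4, -3.5, -32.3, -1.5, -9.4, -3.5, -32.3, -1.5, -9.4, -3.5, -32.3, -1.5, -9.4]
  hand: 8.5

```text
t: 9.05
tcp_pos: [0.4371, 0.2906, 0.2189]
tool_rot: [0.998, 0.056, 0.008, -0.001]
force: [0.1, -1.3, 0.9]
finger_gap: 0.996
```

```bash
python3 look.py wrist w8
python3 - <<'E'
from fit import *
P=cloud(['w8']);
for z in(.0555,.0575,.0595): print(z,fitbin(P,[.435,.2905,.112],z,-.14))
go((.438,.2908,.22,6.4),(.4355,.2908,.087,6.4))
E
```

```text
t 9.1 tcp [0.4373 0.2898 0.219 ] yaw 6.38 F [-0.   0.2  0.3] gap 84.8
0.0555 (array([0.4349817 , 0.29057432, 0.10581111]), np.float64(0.0008614900365047171), 2991)
0.0575 (array([0.43469764, 0.29098419, 0.10928974]), np.float64(0.000831426963432089), 2967)
0.0595 (array([0.4344184 , 0.29092538, 0.10979746]), np.float64(0.0008517133462721434), 2962)
t 9.1 tcp [0.4373 0.2898 0.219 ] yaw 6.38 F [-0.   0.2  0.3] gap 84.8
[0.08, -0.09, -0.1, np.float64(-0.0)] rows 0.0
[-0.39, -0.11, 13.2, np.float64(-0.0)] rows 2.6
```

View pics/w8.png

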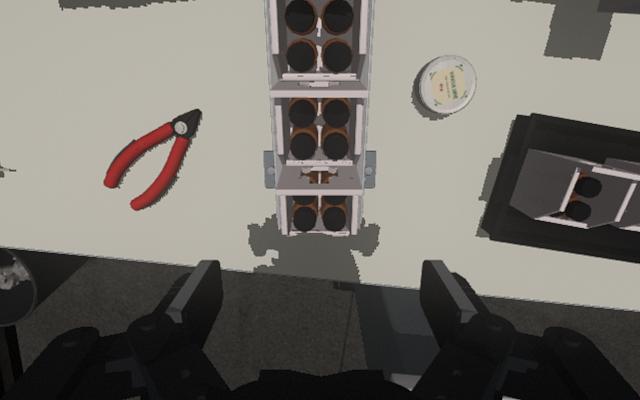

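Call:
drive_tool:
  deltas: [-0.2, -0.1, 4, 0, -0.3, -0.1, 8, 0, -0.3, -0.1, 11, 0, -0.3, -0.1, 13.1, 0, -0.3, -0.1, 13.1, 0, -0.3, -0.1, 13.1, 0]

```text
t: 9.7
tcp_pos: [0.4366, 0.2895, 0.088]
tool_rot: [0.998, 0.055, 0.008, -0.0]
force: [0.5, 0.8, 0.0]
finger_gap: 0.995
```

Run:
```python
from fit import *
go((.4355,.2910,.088,6.3))
```

```text
t 9.7 tcp [0.4366 0.2895 0.088 ] yaw 6.26 F [0.5 0.8 0. ] gap 84.9
[-0.1, -0.16, -0.01, np.float64(-0.0)] rows 0.0
```

Call:
drive_tool:
  deltas: [-0.1, -0.1, 0, 0, -0.1, -0.1, 0, 0, -0.1, -0.1, 0, 0, -0.1, -0.1, 0, 0, -0.1, -0.1, 0, 0, -0.1, -0.1, 0, 0]
  hand: 5
  squeeze: 50

```text
t: 10.3
tcp_pos: [0.4364, 0.2907, 0.0895]
tool_rot: [0.998, 0.055, 0.009, -0.001]
force: [-0.8, -1.0, 6.8]
finger_gap: 0.65
```

Call:
drive_tool:
  deltas: [-0.2, 0, -1.2, 0, -0.4, 0, -2.8, 0, -1.5, 0, -6, 0, -3, 0, -10, 0, -3, 0, -13, 0, -3, 0, -14, 0, -3, 0, -14, 0]

```text
t: 11.0
tcp_pos: [0.4047, 0.2875, 0.2307]
tool_rot: [0.998, 0.055, 0.011, -0.002]
force: [0.0, -0.0, -1.8]
finger_gap: 0.65
```

```bash
python3 look.py wrist w9; python3 look.py scene s9;python3 - <<'E'
from fit import *
s=dict(np.load('s9.npz')); cv2.imwrite('pics/s9c.png',cv2.resize(s['frame'][110:290,200:440,::-1],None,fx=3,fy=3))
E
```

```text
t 11.05 tcp [0.4039 0.287  0.2292] yaw 6.28 F [ 0.1 -0.5 -1.5] gap 55.6
t 11.1 tcp [0.4033 0.2867 0.2281] yaw 6.27 F [-0.1 -0.  -2.1] gap 55.0
```

View pics/s9c.png

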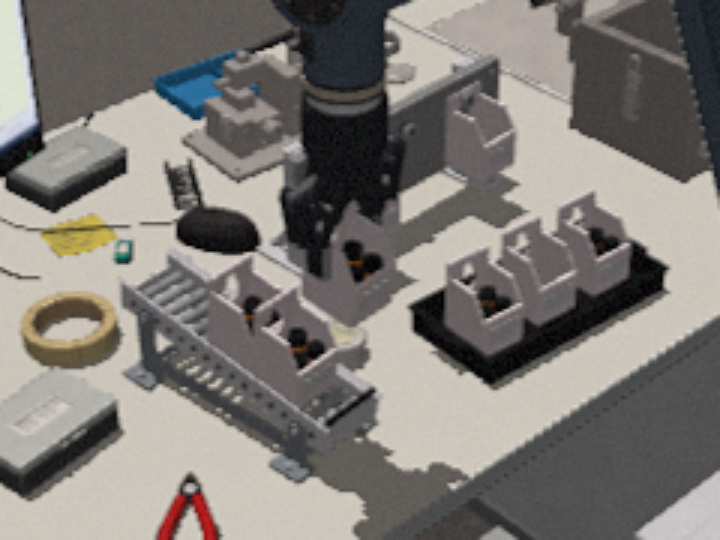

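View pics/w9.png

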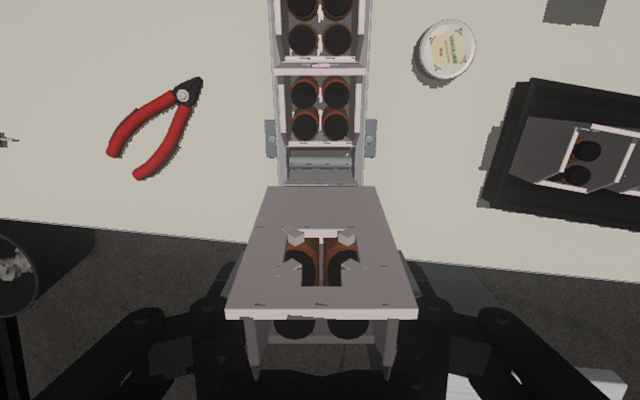

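Run:
```python
from fit import *
go((.553,-.042,.17,3.6),(.553,-.042,.039,3.6))
```

```text
t 11.1 tcp [0.4033 0.2867 0.2281] yaw 6.27 F [-0.1 -0.  -2.1] gap 55.0
[11.18, 34.31, 6.0, np.float64(2.7)] rows 7.3
[10.96, 34.31, 19.1, np.float64(2.7)] rows 8.2
```

Call:
drive_tool:
  deltas: [1, 3, 0, 0, 11.2, 34.3, 4, 2.7, 11.2, 34.3, 4, 2.7, 11.2, 34.3, 6, 2.7, 11.2, 34.3, 6, 2.7, 11.2, 34.3, 6, 2.7, 11.2, 34.3, 6, 2.7, 11.2, 34.3, 6, 2.7, 11.2, 34.3, 6, 2.7, 11.2, 34.3, 6, 2.7]

```text
t: 12.1
tcp_pos: [0.5518, -0.0425, 0.1675]
tool_rot: [1.0, 0.03, 0.006, -0.002]
force: [-0.1, 0.1, -1.7]
finger_gap: 0.648
```

Run:
```python
from fit import *
go((.553,-.042,.06,3.6),(.553,-.042,.039,3.6))
```

```text
t 12.1 tcp [ 0.5518 -0.0425  0.1675] yaw 3.43 F [-0.1  0.1 -1.7] gap 55.4
[-0.01, -0.01, 10.75, np.float64(-0.2)] rows 2.1
[-0.03, -0.0, 12.85, np.float64(-0.2)] rows 2.6
```

Call:
drive_tool:
  deltas: [0, 0, 4, 0, 0, 0, 8, 0, 0, 0, 11, -0.1, 0, 0, 12.3, -0.1, 0, 0, 12.8, -0.1, 0, 0, 13.1, -0.1]

```text
t: 12.7
tcp_pos: [0.5522, -0.04, 0.0379]
tool_rot: [1.0, 0.031, 0.005, -0.003]
force: [-0.7, 5.7, 16.5]
finger_gap: 0.65
```

Call:
drive_tool:
  deltas: [0, 0, 0, 0, 0, 0, 0, 0, 0, 0, 0, 0, 0, 0, -0.5, 0, 0, 0, -0.5, 0, 0, 0, -0.5, 0]
  hand: 7.2

```text
t: 13.3
tcp_pos: [0.5524, -0.0402, 0.0432]
tool_rot: [1.0, 0.031, 0.005, -0.003]
force: [-0.4, -0.2, 0.0]
finger_gap: 0.841
```

```bash
python3 look.py wrist w10
python3 - <<'E'
from fit import *
P=cloud_all('w10')
print(fitbin(P,[.552,-.042,.06],0))
go((.553,-.042,.043,3.6))
E
```

```text
t 13.35 tcp [ 0.5523 -0.0401  0.043 ] yaw 3.52 F [-0.  -0.1  0.3] gap 71.8
(array([ 0.55230794, -0.04027346,  0.0599276 ]), np.float64(0.0005511007034528503), 13702)
t 13.35 tcp [ 0.5523 -0.0401  0.043 ] yaw 3.52 F [-0.  -0.1  0.3] gap 71.8
[0.06, 0.19, 0.0, np.float64(-0.1)] rows 0.0
```

View pics/w10.png

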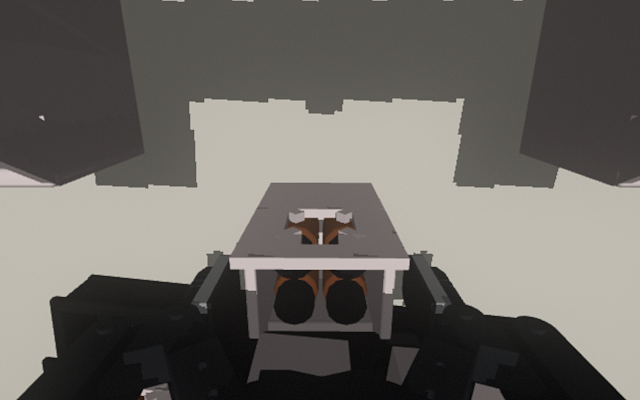

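Call:
drive_tool:
  deltas: [0.3, 0, 0, 0, 0.3, 0, 0, 0, 0.3, 0, 0, 0, 0.3, 0, 0, 0, 0.3, 0, 0, 0, 0.3, 0, 0, 0]
  hand: 5
  squeeze: 50

```text
t: 13.95
tcp_pos: [0.5558, -0.0399, 0.0433]
tool_rot: [1.0, 0.031, 0.005, -0.003]
force: [1.2, 1.2, 4.1]
finger_gap: 0.647
```

```bash
python3 look.py wrist w11
python3 - <<'E'
from fit import *
P=cloud_all('w11')
x,_,_=fitbin(P,[.552,-.042,.06],0); print(x,_)
R=Ro.from_euler('z',.0624).as_matrix(); O=np.array([.6682,-.0369,0])
st=manip.sense(); off=st['tcp_pos']-[x[0],x[1],0]; print('off',off)
def T(d,y,z): return list(O+R@[d,y,0]+off+[0,0,z])+[3.58]
go(T(-.06,0,.0745),T(-.045,0,.0745),T(-.032,0,.0745),T(-.032,0,.0555))
E
```

```text
t 14.0 tcp [ 0.5558 -0.04    0.0433] yaw 3.51 F [1.3 1.5 3.6] gap 55.3
[ 0.55258786 -0.04065895  0.05897679] 16147
off [0.0031821  0.00070872 0.04327078]
t 14.0 tcp [ 0.5558 -0.04    0.0433] yaw 3.51 F [1.3 1.5 3.6] gap 55.3
[5.64, 0.3, -7.39, np.float64(-0.1)] rows 1.9
[7.14, 0.3, -7.38, np.float64(-0.1)] rows 2.1
[8.44, 0.3, -7.36, np.float64(-0.1)] rows 2.2
[8.42, 0.31, -5.46, np.float64(-0.1)] rows 2.0
```

Call:
drive_tool:
  deltas: [0, 0, -3, 0, 0, 0, -6, 0, 0, 0.2, -7.4, 0, 3, 0.3, -7.4, 0, 5.6, 0.3, -7.4, 0, 5.6, 0.3, -7.4, 0, 5.6, 0.3, -7.4, 0]

```text
t: 14.7
tcp_pos: [0.6099, -0.0398, 0.1167]
tool_rot: [1.0, 0.031, 0.004, -0.003]
force: [-0.7, 0.2, -2.2]
finger_gap: 0.645
```

```bash
cat >> fit.py <<'E'
PR=Ro.from_euler('z',.0624).as_matrix(); PO=np.array([.6682,-.0369,0])
def PT(d,y,z,off): return list(PO+PR@np.array([d,y,0])+np.array(off)+[0,0,z])+[3.58]
E
python3 look.py wrist w12; python3 look.py scene s12
python3 - <<'E'
from fit import *
off=[.0032,.0007,.0433]
go(PT(-.06,0,.0745,off),PT(-.045,0,.0745,off),PT(-.032,0,.0745,off))
s=dict(np.load('s12.npz')); cv2.imwrite('pics/s12c.png',cv2.resize(s['frame'][110:290,200:440,::-1],None,fx=3,fy=3))
E
```

```text
t 14.75 tcp [ 0.6092 -0.0396  0.1166] yaw 3.52 F [-0.5  0.2 -2.1] gap 55.3
t 14.8 tcp [ 0.609  -0.0397  0.1167] yaw 3.51 F [ 0.  -0.6 -2.8] gap 55.2
t 14.8 tcp [ 0.609  -0.0397  0.1167] yaw 3.51 F [ 0.  -0.6 -2.8] gap 55.2
[0.25, 0.04, -0.11, np.float64(-0.1)] rows 0.1
[1.75, 0.04, -0.1, np.float64(-0.1)] rows 0.4
[3.05, 0.04, -0.09, np.float64(-0.1)] rows 0.6
```

View pics/s12c.png

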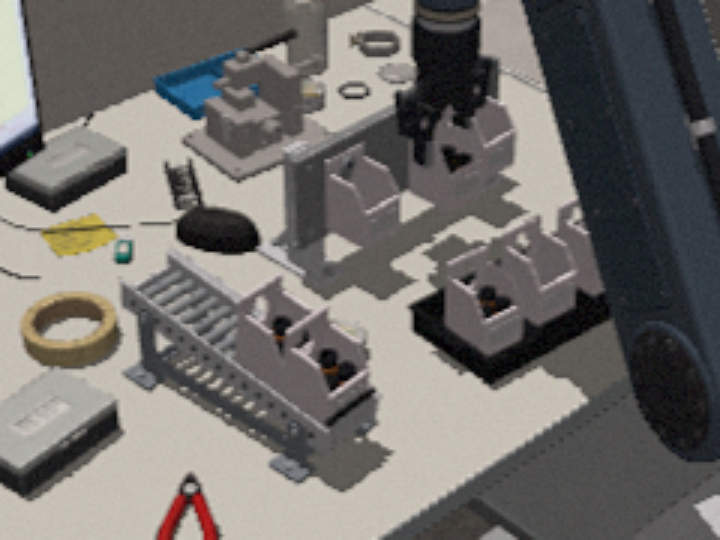

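View pics/w12.png

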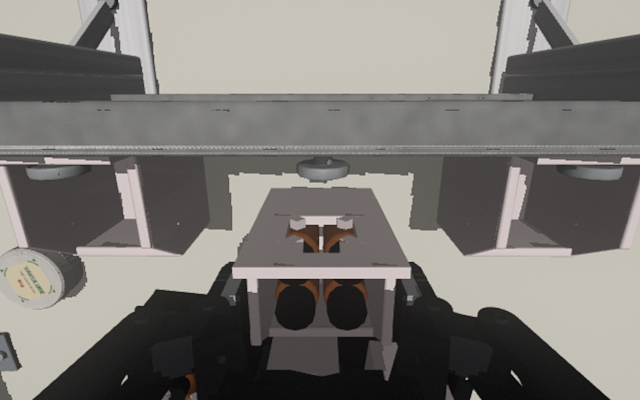

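The screw head at (323,170) lines up with the keyhole at (321,235). The remaining lane bins have rolled to the front. I'll insert it now.

Call:
drive_tool:
  deltas: [0.8, 0, -0.1, 0, 1.6, 0, -0.1, 0, 2.2, 0, -0.1, 0, 2.7, 0, -0.1, 0, 3.0, 0, -0.1, 0]

```text
t: 15.3
tcp_pos: [0.6397, -0.0378, 0.1179]
tool_rot: [1.0, 0.031, 0.003, -0.003]
force: [-0.4, 0.1, -0.8]
finger_gap: 0.646
```

```bash
python3 look.py wrist w13
python3 - <<'E'
from fit import *
off=[.0032,.0007,.0433]
go(PT(-.032,0,.0745,off),PT(-.032,0,.0555,off))
E
```

```text
t 15.35 tcp [ 0.64   -0.0378  0.118 ] yaw 3.52 F [ 1.1  0.6 -0.9] gap 55.0
t 15.35 tcp [ 0.64   -0.0378  0.118 ] yaw 3.52 F [ 1.1  0.6 -0.9] gap 55.0
[-0.06, 0.03, 0.02, np.float64(-0.1)] rows 0.0
[-0.07, 0.04, 1.92, np.float64(-0.1)] rows 0.4
```

View pics/w13.png

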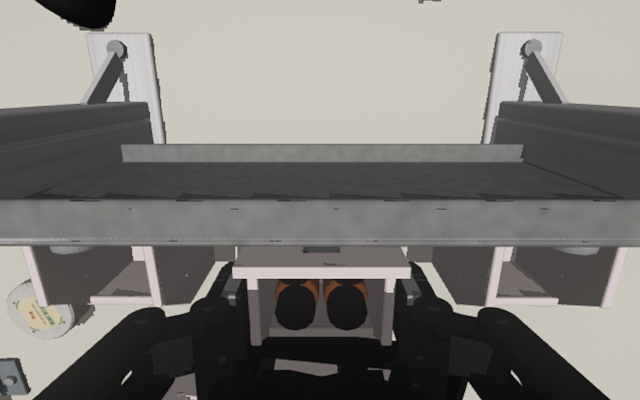

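Call:
drive_tool:
  deltas: [0, 0, 0.5, 0, 0, 0, 1.0, 0, 0, 0, 1.5, 0, 0, 0, 1.8, 0, 0, 0, 1.9, 0]

```text
t: 15.85
tcp_pos: [0.6404, -0.0378, 0.0986]
tool_rot: [1.0, 0.031, 0.004, -0.003]
force: [2.1, -0.1, 0.6]
finger_gap: 0.645
```

Call:
drive_tool:
  deltas: [0, 0, 0.2, 0, 0, 0, 0.3, 0, 0, 0, 0.3, 0]

```text
t: 16.15
tcp_pos: [0.6407, -0.0378, 0.0978]
tool_rot: [1.0, 0.031, 0.005, -0.003]
force: [-3.1, 0.3, 9.8]
finger_gap: 0.647
```

Call:
drive_tool:
  deltas: [0, 0, 0, 0, 0, 0, 0, 0, 0, 0, 0, 0, 0, 0, -3, 0, -2, 0, -7, 0, -5, 0, -11, 0, -10, 0, -14, 0, -12, 0, -16, 0]
  hand: 7.4

```text
t: 16.95
tcp_pos: [0.5165, -0.0458, 0.2574]
tool_rot: [1.0, 0.031, 0.003, -0.003]
force: [0.3, 0.1, -0.5]
finger_gap: 0.866
```

```bash
python3 look.py wrist w14; python3 look.py top t14; python3 look.py scene s14;  python3 - <<'E'
from fit import *
s=dict(np.load('s14.npz')); cv2.imwrite('pics/s14c.png',cv2.resize(s['frame'][110:290,200:440,::-1],None,fx=3,fy=3))
P=cloud(['w14']);print(fitbin(P,[.635,-.04,.06],.0555),fitbin(P,[.628,.06,.06],.0555),fitbin(P,[.639,-.139,.06],.0555))
E
```

```text
t 17.0 tcp [ 0.5144 -0.0457  0.2607] yaw 3.54 F [-2.   0.4  1.1] gap 74.2
t 17.05 tcp [ 0.5173 -0.046   0.2595] yaw 3.49 F [ 0.4 -0.8 -0.2] gap 74.1
t 17.1 tcp [ 0.5189 -0.0462  0.2583] yaw 3.48 F [ 0.1  0.5 -0.8] gap 74.1
(array([ 0.63574856, -0.03895285,  0.05632897]), np.float64(0.0009123876843640244), 1001) (array([0.62491725, 0.05988439, 0.06056776]), np.float64(0.0003740609848284157), 3663) (array([ 0.63676806, -0.13910391,  0.0642824 ]), np.float64(0.0003716147796352393), 3664)
```

View pics/w14.png

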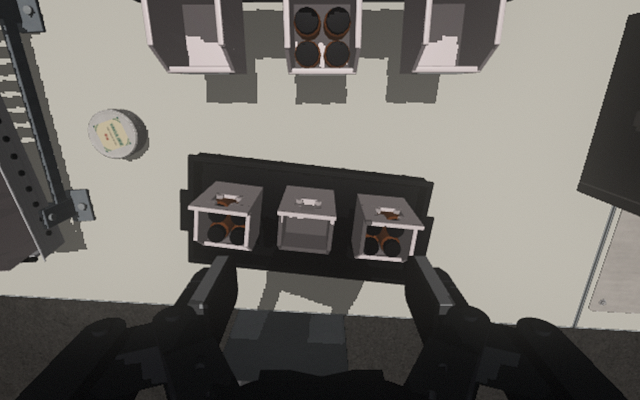

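View pics/s14c.png

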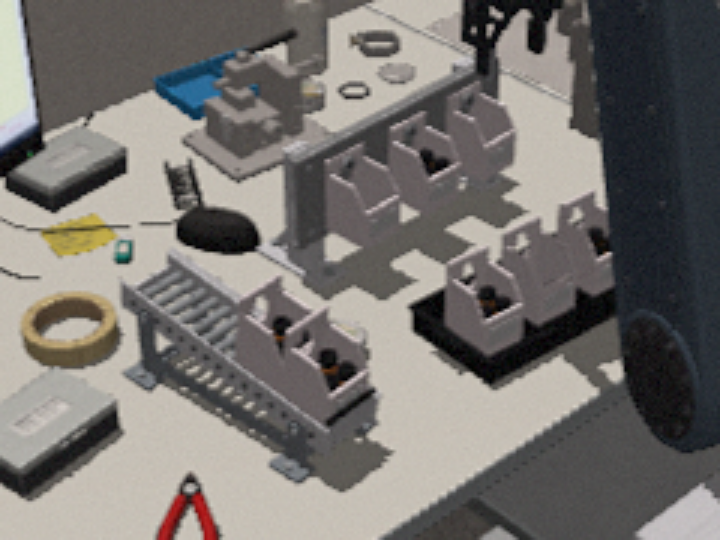

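Run:
```python
from fit import *
P=cloud(['w14']);print(fittote(P,[.443,-.031,-.053]),fitbin(P,[.45,.052,-.05],.004),fitbin(P,[.446,-.117,-.05],.004),fitbin(P,[.446,-.032,-.05],.004))
go((.456,.0515,.16,-3.7),(.456,.0515,.043,-3.7))
```

```text
(array([ 0.4430802 , -0.03176212, -0.05330781]), np.float64(0.00043645124171911784), 4638) (array([ 0.45107769,  0.05176503, -0.06766988]), np.float64(0.000463931470048402), 1825) (array([ 0.44718263, -0.11696721, -0.03554797]), np.float64(0.00045142032805516215), 1707) (array([ 0.44830714, -0.03247833, -0.04497594]), np.float64(0.00029777026133096483), 1784)
t 17.1 tcp [ 0.5189 -0.0462  0.2583] yaw 3.48 F [ 0.1  0.5 -0.8] gap 74.1
[-5.8, -10.1, 9.8, np.float64(7.2)] rows 3.0
[-5.95, -10.04, 21.5, np.float64(7.2)] rows 4.9
```

Call:
drive_tool:
  deltas: [-5.8, -10.1, 9.8, 7.3, -5.8, -10.1, 9.8, 7.3, -5.8, -10.1, 9.8, 7.3, -5.8, -10.1, 9.8, 7.3, -5.8, -10.1, 9.8, 7.3, -5.8, -10.1, 9.8, 7.3, -5.8, -10.1, 9.8, 7.3]
  hand: 7.0

```text
t: 17.8
tcp_pos: [0.4583, 0.0506, 0.1606]
tool_rot: [0.999, -0.034, 0.007, -0.003]
force: [0.5, -0.7, 0.1]
finger_gap: 0.82
```

```bash
python3 look.py wrist w15
python3 - <<'E'
from fit import *
P=cloud(['w15']);f=fitbin(P,[.45,.052,-.05],.004);print(f)
x=f[0]; go((x[0]+.006,x[1],.043,np.degrees(x[2])))
E
```

```text
t 17.85 tcp [0.458  0.0506 0.1606] yaw -3.89 F [-0.9 -0.7 -0.5] gap 69.6
(array([ 0.45110418,  0.05223833, -0.07377962]), np.float64(0.0006677889590900477), 2807)
t 17.85 tcp [0.458  0.0506 0.1606] yaw -3.89 F [-0.9 -0.7 -0.5] gap 69.6
[-0.26, -0.09, 11.76, np.float64(0.3)] rows 2.4
```

View pics/w15.png

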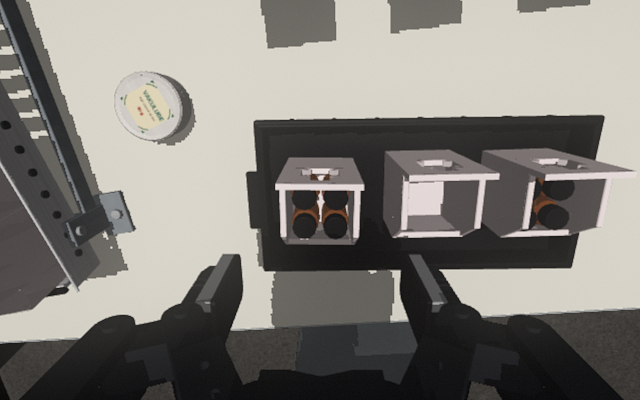

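Call:
drive_tool:
  deltas: [-0.2, -0.1, 4, 0.2, -0.2, -0.1, 8, 0.2, -0.2, -0.1, 10.5, 0.2, -0.2, -0.1, 11.7, 0.2, -0.2, -0.1, 11.7, 0.2]

```text
t: 18.35
tcp_pos: [0.4579, 0.0516, 0.0424]
tool_rot: [0.999, -0.036, 0.006, -0.003]
force: [-0.6, 0.7, 0.4]
finger_gap: 0.825
```

Call:
drive_tool:
  deltas: [0, 0, 0, 0, 0, 0, 0, 0, 0, 0, 0, 0, 0, 0, 0, 0, 0, 0, 0, 0]
  hand: 5

```text
t: 18.85
tcp_pos: [0.4585, 0.0515, 0.043]
tool_rot: [0.999, -0.036, 0.007, -0.002]
force: [-0.3, 0.9, 3.2]
finger_gap: 0.648
```

Run:
```python
from fit import *
go((.452,.052,.16,0),(.5725,.306,.23,6.3))
```

```text
t 18.85 tcp [0.4585 0.0515 0.043 ] yaw -4.16 F [-0.3  0.9  3.2] gap 55.4
[-0.48, -0.06, -11.7, np.float64(-4.2)] rows 2.3
[9.79, -26.31, -18.41, np.float64(-10.5)] rows 6.7
```

Call:
drive_tool:
  deltas: [0, 0, -3, 0, 0, 0, -8, 0, 0, 0, -13, 0, 1, -3, -18, -3, 10.5, -26.4, -18.4, -10.5, 10.5, -26.4, -18.4, -10.5, 10.5, -26.4, -18.4, -10.5, 10.5, -26.4, -18.4, -10.5, 10.5, -26.4, -18.4, -10.5, 10.5, -26.4, -18.4, -10.5, 10.5, -26.4, -18.4, -10.5, 10.5, -26.4, -18.4, -10.5]

```text
t: 20.05
tcp_pos: [0.5781, 0.3053, 0.229]
tool_rot: [0.998, 0.055, 0.006, -0.001]
force: [0.4, -0.6, -2.1]
finger_gap: 0.646
```

```bash
python3 look.py wrist w16
python3 - <<'E'
from fit import *
go((.5795,.3068,.16,6.3),(.5795,.3068,.122,6.3))
c,f=held('w16',(-.0073,0,-.039)); print(c,f)
E
```

```text
t 20.1 tcp [0.5782 0.3048 0.2293] yaw 6.3 F [ 0.1 -0.1 -1.7] gap 55.6
t 20.1 tcp [0.5782 0.3048 0.2293] yaw 6.3 F [ 0.1 -0.1 -1.7] gap 55.6
[0.06, -0.17, 6.93, np.float64(-0.0)] rows 1.4
[0.02, -0.17, 10.73, np.float64(-0.0)] rows 2.1
[0.57098983 0.30401406 0.19028805] (array([0.57043702, 0.30393142, 0.10934814]), np.float64(0.0006731254674893199), 17023)
```

View pics/w16.png

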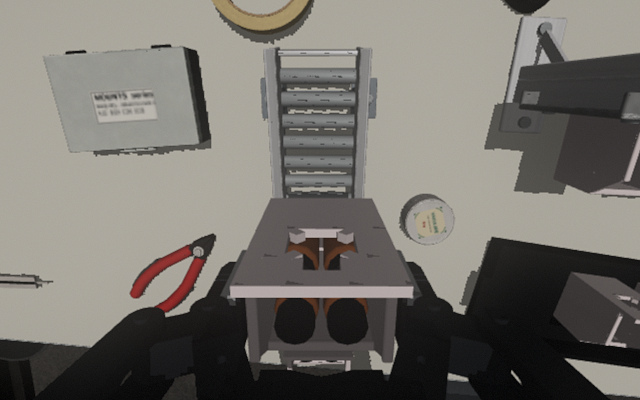

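Call:
drive_tool:
  deltas: [0.1, -0.1, 4, 0, 0.1, -0.15, 8, 0, 0.1, -0.15, 9.8, 0, 0.1, -0.15, 10.5, 0, 0.1, -0.15, 10.9, 0, 0.1, -0.15, 10.9, 0]

```text
t: 20.7
tcp_pos: [0.5803, 0.3057, 0.1204]
tool_rot: [0.998, 0.054, 0.006, -0.001]
force: [-0.1, -0.7, -1.5]
finger_gap: 0.649
```

Call:
drive_tool:
  deltas: [0, 0, 0.2, 0, 0, 0, 0.4, 0, 0, 0, 0.4, 0]

```text
t: 21.0
tcp_pos: [0.5803, 0.3056, 0.1166]
tool_rot: [0.999, 0.054, 0.006, -0.001]
force: [-0.6, -0.2, -1.5]
finger_gap: 0.646
```

Call:
drive_tool:
  deltas: [0, 0, 0.2, 0, 0, 0, 0.4, 0, 0, 0, 0.4, 0]

```text
t: 21.3
tcp_pos: [0.5828, 0.3059, 0.1155]
tool_rot: [0.998, 0.055, 0.009, -0.001]
force: [0.7, -1.3, 8.2]
finger_gap: 0.648
```

```bash
python3 look.py scene s17;  python3 - <<'E'
from fit import *
s=dict(np.load('s17.npz')); cv2.imwrite('pics/s17c.png',cv2.resize(s['frame'][130:290,200:400,::-1],None,fx=3.5,fy=3.5,interpolation=cv2.INTER_CUBIC))
E
```

```text
t 21.35 tcp [0.5828 0.3059 0.1155] yaw 6.26 F [ 0.2 -1.7  7. ] gap 55.0
```

View pics/s17c.png

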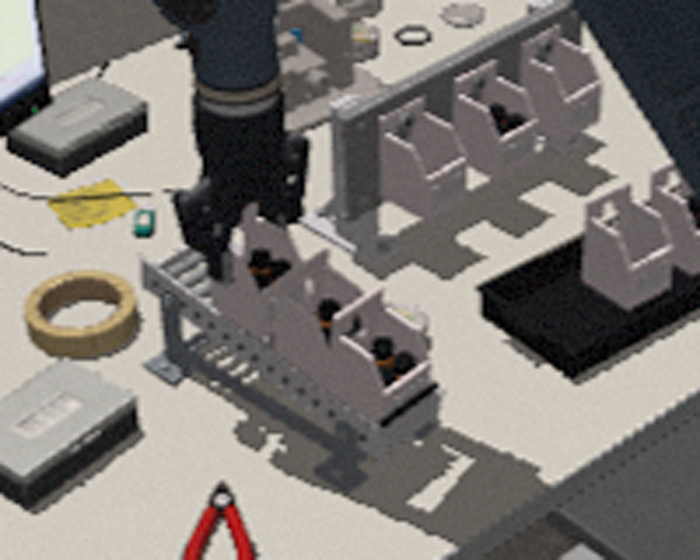

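Call:
drive_tool:
  deltas: [0, 0, 0, 0, 0, 0, 0, 0, 0, 0, 0, 0, 0, 0, 0, 0, 0, 0, -4, 0, 0, 0, -8, 0, 0, 0, -12, 0, 0, 0, -14, 0]
  hand: 7.4

```text
t: 22.15
tcp_pos: [0.5817, 0.3061, 0.2595]
tool_rot: [0.998, 0.055, 0.012, -0.002]
force: [0.8, 0.3, 0.2]
finger_gap: 0.871
```

```bash
python3 look.py wrist w18; python3 look.py scene s18;  python3 - <<'E'
from fit import *
s=dict(np.load('s18.npz')); cv2.imwrite('pics/s18c.png',cv2.resize(s['frame'][130:290,200:400,::-1],None,fx=3.5,fy=3.5,interpolation=cv2.INTER_CUBIC))
E
```

```text
t 22.2 tcp [0.5829 0.3065 0.2621] yaw 6.27 F [1.  0.2 2.2] gap 74.2
t 22.25 tcp [0.5823 0.3063 0.2596] yaw 6.27 F [ 0.3  0.2 -0.1] gap 74.5
```

View pics/s18c.png

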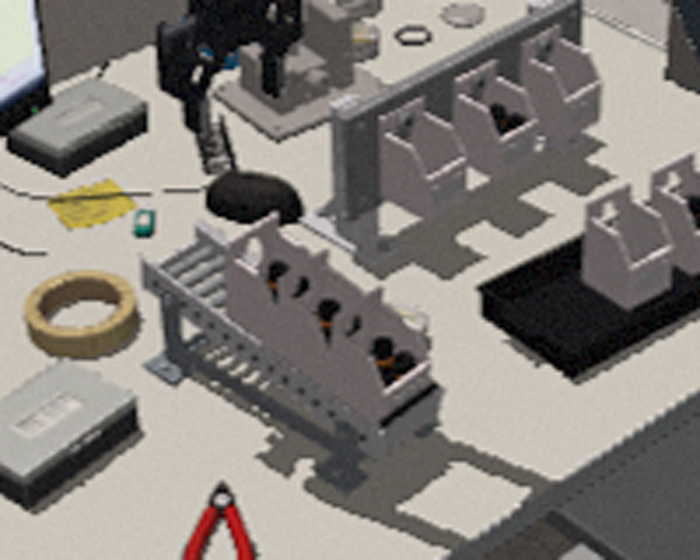

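View pics/w18.png

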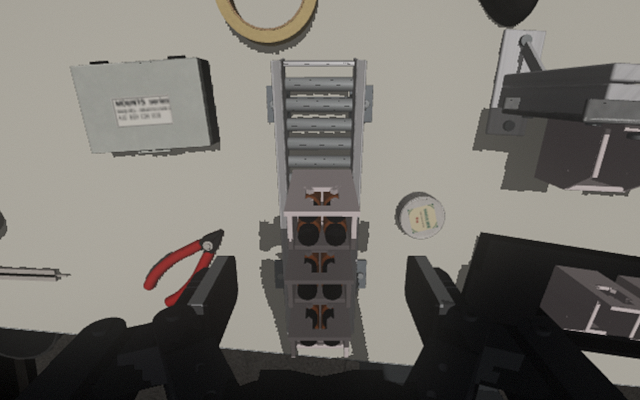

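fresh_2 has rolled in behind the two old bins. Next, empty_1 on screw_1 goes into the tote.

Run:
```python
from h import *
go((0.60,0.0595,.26,3.6),(0.636,0.0612,.2,3.6),(0.636,0.0612,.0975,3.6))
```

```text
t 22.25 tcp [0.5823 0.3063 0.2596] yaw 6.27 F [ 0.3  0.2 -0.1] gap 74.5
[-0.93, 24.72, -0.14, np.float64(2.7)] rows 4.9
[2.51, 24.97, 5.95, np.float64(2.7)] rows 5.2
[2.24, 25.0, 16.2, np.float64(2.7)] rows 6.0
```

Call:
drive_tool:
  deltas: [-0.3, 6, 0, 2.7, 0.5, 24.9, 0, 2.7, 0.5, 24.9, 0, 2.7, 2.4, 24.9, 3, 2.7, 2.4, 24.9, 6, 2.7, 2.4, 24.9, 6, 2.7, 2.4, 24.9, 6, 2.7, 2.4, 24.9, 6, 2.7]
  hand: 8.2

```text
t: 23.05
tcp_pos: [0.6341, 0.0627, 0.1987]
tool_rot: [0.999, 0.031, 0.012, -0.003]
force: [0.5, 0.2, 0.5]
finger_gap: 0.961
```

Run:
```python
from h import *
go((0.636,0.0612,.2,3.6),(0.636,0.0612,.0975,3.6))
```

```text
t 23.05 tcp [0.6341 0.0627 0.1987] yaw 3.56 F [0.5 0.2 0.5] gap 82.0
[0.18, 0.17, -0.13, np.float64(-0.0)] rows 0.1
[-0.06, 0.22, 10.12, np.float64(-0.0)] rows 2.0
```

Call:
drive_tool:
  deltas: [0, 0.2, 4, 0, 0, 0.2, 7.5, 0, 0, 0.2, 10.1, 0, 0, 0.2, 10.1, 0]

```text
t: 23.45
tcp_pos: [0.6337, 0.0641, 0.0951]
tool_rot: [0.999, 0.032, 0.008, -0.004]
force: [-0.2, -0.2, -1.1]
finger_gap: 0.961
```

Call:
drive_tool:
  deltas: [0, 0, 0, 0, 0, 0, 0, 0, 0, 0, 0, 0, 0, 0, 0, 0, 0, 0, 0, 0, 0, 0, 0, 0]
  hand: 5
  squeeze: 40

```text
t: 24.05
tcp_pos: [0.6345, 0.0649, 0.0973]
tool_rot: [0.999, 0.033, 0.01, -0.004]
force: [-1.4, 3.5, 5.6]
finger_gap: 0.654
```

Call:
drive_tool:
  deltas: [0, 0.3, 0, 0, 0, 0.3, -0.6, 0, 0, 0.3, -1.3, 0, 0, 0.3, -2.0, 0, 0, 0.3, -2.0, 0]

```text
t: 24.55
tcp_pos: [0.6346, 0.0615, 0.1185]
tool_rot: [0.999, 0.033, 0.01, -0.004]
force: [-1.7, -0.8, -0.2]
finger_gap: 0.652
```

Call:
drive_tool:
  deltas: [-0.5, 0, 0, 0, -1.0, 0, 0, 0, -1.5, 0, 0, 0, -2, 0, 0, 0]

```text
t: 24.95
tcp_pos: [0.6139, 0.0602, 0.1178]
tool_rot: [0.999, 0.033, 0.01, -0.004]
force: [0.4, 0.1, -1.1]
finger_gap: 0.646
```

Run:
```python
from h import *
# target bin spot tote(5mm?,86)
c=np.array([.4431,-.0318])+Ro.from_euler('z',-.053).as_matrix()[:2,:2]@[0.004,.086]; print(c)
go((c[0]+.006,c[1],.18,-3.0))
```

```text
[0.45165025 0.05386734]
t 24.95 tcp [0.6139 0.0602 0.1178] yaw 3.74 F [ 0.4  0.1 -1.1] gap 55.2
[-15.51, -0.44, -6.53, np.float64(6.7)] rows 3.4
```

Call:
drive_tool:
  deltas: [-3, 0, -2, 0, -6, 0, -5, 2, -15.5, -0.4, -6.5, 6.7, -15.5, -0.4, -6.5, 6.7, -15.5, -0.4, -6.5, 6.7, -15.5, -0.4, -6.5, 6.7, -15.5, -0.4, -6.5, 6.7]

```text
t: 25.65
tcp_pos: [0.4595, 0.0532, 0.1801]
tool_rot: [1.0, -0.026, 0.011, -0.005]
force: [1.1, -0.0, -0.4]
finger_gap: 0.656
```

```bash
python3 look.py wrist w19
python3 - <<'E'
from fit import *
print(mean_tote('w19',[.443,-.031,-.053]))
c,f=held('w19',(-.006,0,-.043)); print(c,f)
P=cloud(['w19']);print(fitbin(P,[.446,-.032,-.05],.004))
go()
E
```

```text
t 25.7 tcp [0.4597 0.0532 0.18  ] yaw -2.96 F [ 0.3 -0.3 -1.1] gap 55.7
(array([ 0.44371121, -0.03166661, -0.05837083]), np.float64(0.0004692287412656204), 5573)
[0.45375716 0.05353012 0.13697745] (array([ 0.45550051,  0.05311879, -0.06266307]), np.float64(0.000704884212290504), 19029)
(array([ 0.44834547, -0.03210913, -0.04910342]), np.float64(0.00030565621742151185), 4618)
t 25.7 tcp [0.4597 0.0532 0.18  ] yaw -2.96 F [ 0.3 -0.3 -1.1] gap 55.7
```

View pics/w19.png

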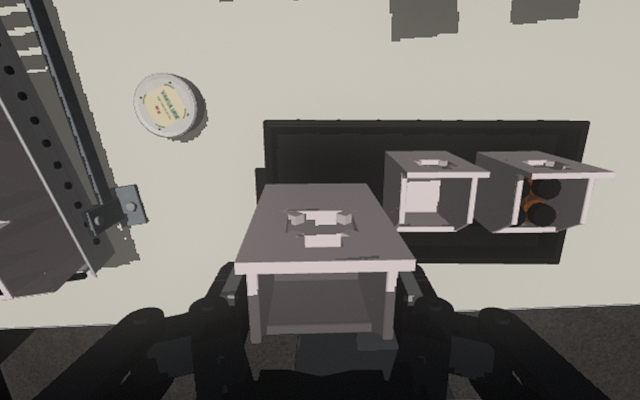

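Call:
drive_tool:
  deltas: [-0.3, 0, 4, 0, -0.3, 0, 8, 0, -0.3, 0, 11.5, 0, -0.3, 0, 12.8, 0, -0.3, 0, 13.3, 0, -0.3, 0, 13.5, 0]

```text
t: 26.3
tcp_pos: [0.4606, 0.0561, 0.0455]
tool_rot: [1.0, -0.027, 0.011, -0.006]
force: [-3.5, 11.5, 26.4]
finger_gap: 0.654
```

Call:
drive_tool:
  deltas: [0, 0.2, -0.2, 0, 0, 0.2, -0.2, 0, 0, 0.2, -0.2, 0]

```text
t: 26.6
tcp_pos: [0.4617, 0.0538, 0.0472]
tool_rot: [1.0, -0.027, 0.011, -0.006]
force: [-0.1, 0.8, -0.4]
finger_gap: 0.645
```

Call:
drive_tool:
  deltas: [0, 0, 0, 0, 0, 0, 0, 0, 0, 0, 0, 0, 0, 0, -4, 0, 0, 0, -8, 0, 0, 0, -13, 0, 0, 0, -15, 0]
  hand: 7.0

```text
t: 27.3
tcp_pos: [0.4599, 0.052, 0.201]
tool_rot: [1.0, -0.027, 0.015, -0.005]
force: [0.6, 0.7, -0.4]
finger_gap: 0.819
```

```bash
python3 look.py wrist w20
python3 - <<'E'
from fit import *
print(mean_tote('w20',[.443,-.031,-.053]))
P=cloud(['w20']);print(fitbin(P,[.446,-.032,-.05],.004),fitbin(P,[.452,.054,-.05],.004))
go((.438,.2908,.22,6.3),(.4360,.2910,.088,6.3))
E
```

```text
t 27.35 tcp [0.461  0.0519 0.2025] yaw -3.09 F [ 1.  -0.1  1.4] gap 70.1
(array([ 0.44330105, -0.0314142 , -0.05305832]), np.float64(0.0004731545125085494), 7232)
(array([ 0.44829766, -0.0320444 , -0.04823179]), np.float64(0.0003295736773987444), 3442) (array([ 0.45728101,  0.05470976, -0.05877971]), np.float64(0.0003911407916566221), 1731)
t 27.35 tcp [0.461  0.0519 0.2025] yaw -3.09 F [ 1.  -0.1  1.4] gap 70.1
[-3.52, -23.75, -1.6, np.float64(-9.4)] rows 4.8
[-4.16, -23.61, 11.58, np.float64(-9.4)] rows 5.3
```

View pics/w20.png

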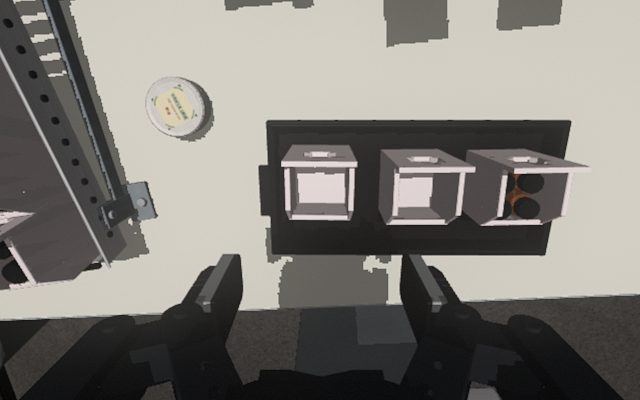

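Two empties are now standing in the tote at (320,185) and (425,190). Next is the front bin of the lane, full_2, for screw_1.

Call:
drive_tool:
  deltas: [-3.5, -23.7, -1.6, -9.4, -3.5, -23.7, -1.6, -9.4, -3.5, -23.7, -1.6, -9.4, -3.5, -23.7, -1.6, -9.4, -3.5, -23.7, -1.6, -9.4, -3.5, -23.7, -1.6, -9.4, -3.5, -23.7, -1.6, -9.4, -3.5, -23.7, -1.6, -9.4]
  hand: 8.5

```text
t: 28.15
tcp_pos: [0.4377, 0.2892, 0.2193]
tool_rot: [0.998, 0.055, 0.016, -0.003]
force: [0.1, -0.3, -0.4]
finger_gap: 0.999
```

```bash
python3 look.py wrist w21
python3 - <<'E'
from fit import *
P=cloud(['w21']);
print(fitbin(P,[.435,.2905,.112],.0575,-.14))
go((.4360,.2910,.088,6.3))
E
```

```text
t 28.2 tcp [0.438  0.2889 0.2194] yaw 6.23 F [ 0.5 -0.4 -0.5] gap 85.2
(array([0.43466477, 0.29122964, 0.11346852]), np.float64(0.0008816659006812243), 2909)
t 28.2 tcp [0.438  0.2889 0.2194] yaw 6.23 F [ 0.5 -0.4 -0.5] gap 85.2
[-0.6, -0.17, 13.13, np.float64(-0.1)] rows 2.6
```

View pics/w21.png

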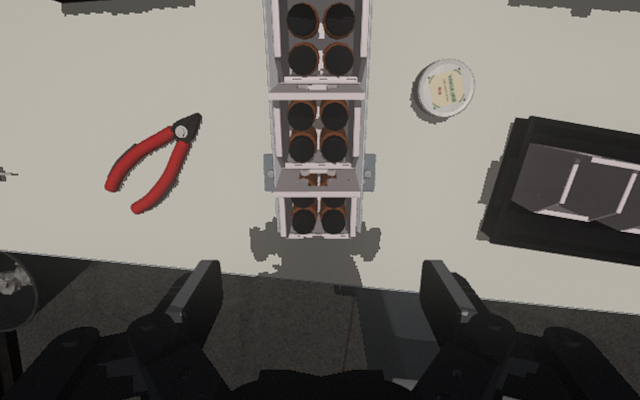

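Call:
drive_tool:
  deltas: [-0.4, -0.15, 5, 0, -0.5, -0.15, 10, 0]

```text
t: 28.4
tcp_pos: [0.4377, 0.2898, 0.1206]
tool_rot: [0.998, 0.053, 0.019, -0.004]
force: [-0.7, 0.5, -0.8]
finger_gap: 0.993
```

Run:
```python
from fit import *
print(manip.sense()['tool_rot']); go((.4360,.2910,.088,6.3))
```

```text
[ 0.99840651  0.05310634  0.01865888 -0.00400119]
t 28.4 tcp [0.4377 0.2898 0.1206] yaw 6.08 F [-0.7  0.5 -0.8] gap 84.8
[-0.28, -0.12, 3.25, np.float64(-0.2)] rows 0.7
```

Call:
drive_tool:
  deltas: [-0.3, -0.1, 2, -0.1, -0.3, -0.1, 3.2, -0.2, -0.3, -0.1, 3.2, -0.2, -0.3, -0.1, 3.2, -0.2]

```text
t: 28.8
tcp_pos: [0.437, 0.2905, 0.0892]
tool_rot: [0.998, 0.054, 0.019, -0.004]
force: [0.4, 0.1, -0.4]
finger_gap: 0.993
```

Call:
drive_tool:
  deltas: [0, 0, 0, 0, 0, 0, 0, 0, 0, 0, 0, 0, 0, 0, 0, 0, 0, 0, 0, 0]
  hand: 5
  squeeze: 50

```text
t: 29.3
tcp_pos: [0.4382, 0.291, 0.0909]
tool_rot: [0.998, 0.055, 0.021, -0.005]
force: [1.1, -0.5, 5.7]
finger_gap: 0.649
```

Call:
drive_tool:
  deltas: [-0.2, 0, -1.2, 0, -0.4, 0, -2.8, 0, -1.5, 0, -6, 0, -3, 0, -10, 0, -3, 0, -13, 0, -3, 0, -13.5, 0, -3, 0, -13.5, 0, -3, 0, -13.5, 0]

```text
t: 30.1
tcp_pos: [0.4019, 0.2858, 0.2237]
tool_rot: [0.998, 0.054, 0.02, -0.004]
force: [0.5, 0.2, -2.1]
finger_gap: 0.647
```

Run:
```python
from fit import *
print(manip.sense()['tool_rot']); go((.55,.057,.2,3.6))
```

```text
[ 0.9982977   0.05448331  0.02036787 -0.00429278]
t 30.1 tcp [0.4019 0.2858 0.2237] yaw 6.24 F [ 0.5  0.2 -2.1] gap 55.3
[12.13, 24.37, 2.72, np.float64(2.6)] rows 5.5
```

Call:
drive_tool:
  deltas: [1, 3, 0, 0, 12.2, 24.4, 2, 2.6, 12.2, 24.4, 2.7, 2.6, 12.2, 24.4, 2.7, 2.6, 12.2, 24.4, 2.7, 2.6, 12.2, 24.4, 2.7, 2.6, 12.2, 24.4, 2.7, 2.6, 12.2, 24.4, 2.7, 2.6, 12.2, 24.4, 2.7, 2.6, 12.2, 24.4, 2.7, 2.6]

```text
t: 31.1
tcp_pos: [0.5494, 0.058, 0.1995]
tool_rot: [0.999, 0.033, 0.019, -0.005]
force: [0.1, -0.1, -1.6]
finger_gap: 0.65
```

Run:
```python
from fit import *
print(manip.sense()['tool_rot']); go((.55,.057,.042,3.6))
```

```text
[ 0.99927115  0.03262643  0.019171   -0.00501649]
t 31.1 tcp [0.5494 0.058  0.1995] yaw 3.73 F [ 0.1 -0.1 -1.6] gap 55.5
[-0.56, 0.24, 15.74, np.float64(0.1)] rows 3.2
```

Call:
drive_tool:
  deltas: [-0.2, 0.1, 4, 0, -0.4, 0.2, 8, 0, -0.5, 0.2, 12, 0, -0.5, 0.2, 14.8, 0.1, -0.6, 0.2, 15.4, 0.1, -0.6, 0.2, 15.7, 0.1]

```text
t: 31.7
tcp_pos: [0.5509, 0.0582, 0.0428]
tool_rot: [0.999, 0.032, 0.021, -0.005]
force: [2.9, 0.4, 1.0]
finger_gap: 0.65
```

Call:
drive_tool:
  deltas: [0, 0, 0.2, 0, 0, 0, 0.4, 0, 0, 0, 0.4, 0]

```text
t: 32.0
tcp_pos: [0.5514, 0.0587, 0.0407]
tool_rot: [0.999, 0.032, 0.021, -0.005]
force: [0.7, 0.6, 4.6]
finger_gap: 0.648
```

Call:
drive_tool:
  deltas: [0, 0, 0, 0, 0, 0, 0, 0, 0, 0, -0.2, 0, 0, 0, -0.3, 0, 0, 0, -0.4, 0, 0, 0, -0.4, 0]
  hand: 7.2

```text
t: 32.6
tcp_pos: [0.5512, 0.0586, 0.0448]
tool_rot: [0.999, 0.032, 0.021, -0.005]
force: [0.4, -0.3, 0.7]
finger_gap: 0.843
```

```bash
python3 look.py wrist w22
python3 - <<'E'
from fit import *
P=cloud_all('w22')
f=fitbin(P,[.549,.057,.06],0); print(f, manip.sense()['tool_rot']); x=f[0]
go((x[0]+.003,x[1],.043,3.58))
E
```

```text
t 32.65 tcp [0.5512 0.0586 0.0447] yaw 3.71 F [-0.4  0.2 -0.3] gap 72.3
(array([0.54819421, 0.05843872, 0.06517745]), np.float64(0.0003005780160493573), 12754) [ 0.99923325  0.03246362  0.02130245 -0.00502311]
t 32.65 tcp [0.5512 0.0586 0.0447] yaw 3.71 F [-0.4  0.2 -0.3] gap 72.3
[-0.01, 0.02, 0.17, np.float64(0.1)] rows 0.0
```

View pics/w22.png

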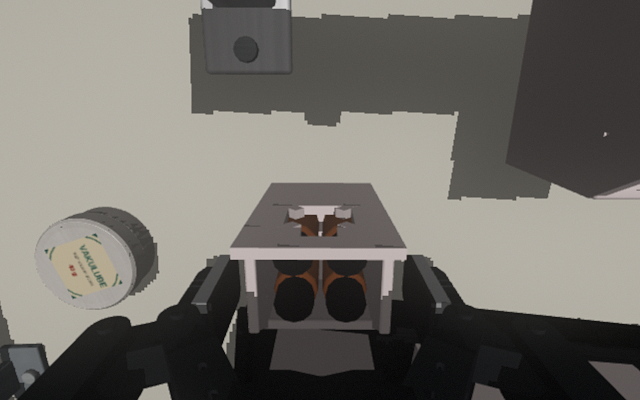

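Call:
drive_tool:
  deltas: [0.2, 0, 0.1, 0.1, 0.2, 0, 0.1, 0.1, 0.2, 0, 0.1, 0.1, 0.2, 0, 0.1, 0.1, 0.2, 0, 0.1, 0.1]
  hand: 5

```text
t: 33.15
tcp_pos: [0.5535, 0.0588, 0.0439]
tool_rot: [0.999, 0.032, 0.022, -0.005]
force: [1.7, 1.4, 1.2]
finger_gap: 0.645
```

```bash
python3 look.py wrist w23
python3 - <<'E'
from fit import *
P=cloud_all('w23')
f=fitbin(P,[.549,.057,.06],0); print(f); x=f[0]
off=manip.sense()['tcp_pos']-[x[0],x[1],0]; print(off)
for T in [(PT(-.062,.1,.0745,off)),(PT(-.032,.1,.0745,off))]: go(T)
print(manip.sense()['tool_rot'])
E
```

```text
t 33.2 tcp [0.5536 0.0588 0.0439] yaw 3.6 F [0.5 1.9 1.8] gap 55.1
(array([0.54836506, 0.05790086, 0.06390772]), np.float64(0.0004321104392685099), 15681)
[0.00519371 0.00088939 0.0438935 ]
t 33.2 tcp [0.5536 0.0588 0.0439] yaw 3.6 F [0.5 1.9 1.8] gap 55.1
[5.49, 0.15, -7.22, np.float64(0.0)] rows 1.8
t 33.2 tcp [0.5536 0.0588 0.0439] yaw 3.6 F [0.5 1.9 1.8] gap 55.1
[8.49, 0.15, -7.09, np.float64(0.0)] rows 2.2
[ 0.99925535  0.03153641  0.02164628 -0.00506433]
```

Call:
drive_tool:
  deltas: [-0.2, 0, -3, 0, -0.3, 0, -6, 0, -0.3, 0.1, -7.4, 0, 3, 0.15, -7.3, 0, 5.5, 0.15, -7.2, 0, 5.5, 0.15, -7.2, 0, 5.5, 0.15, -7.2, 0, 5.5, 0.15, -7.2, 0]

```text
t: 34.0
tcp_pos: [0.6034, 0.06, 0.1172]
tool_rot: [0.999, 0.032, 0.02, -0.005]
force: [-0.1, -0.7, -0.9]
finger_gap: 0.645
```

```bash
python3 look.py wrist w24
python3 - <<'E'
from fit import *
off=[.0052,.0009,.0439]
for T in [(PT(-.062,.1,.0745,off)),(PT(-.0315,.1,.0745,off))]: go(T)
P=cloud_all('w24'); st=manip.sense()['tcp_pos']-np.array(off)
print(st,fitbin(P,[st[0],st[1],.062],st[2]))
E
```

```text
t 34.05 tcp [0.6035 0.06   0.1174] yaw 3.61 F [-0.1  0.2 -1.3] gap 55.1
t 34.05 tcp [0.6035 0.06   0.1174] yaw 3.61 F [-0.1  0.2 -1.3] gap 55.1
[0.18, 0.02, -0.1, np.float64(0.0)] rows 0.0
t 34.05 tcp [0.6035 0.06   0.1174] yaw 3.61 F [-0.1  0.2 -1.3] gap 55.1
[3.23, 0.02, 0.03, np.float64(0.0)] rows 0.6
[0.59828699 0.05911387 0.07347509] (array([0.59825475, 0.05911628, 0.06366168]), np.float64(0.00042159986117804894), 15543)
```

View pics/w24.png

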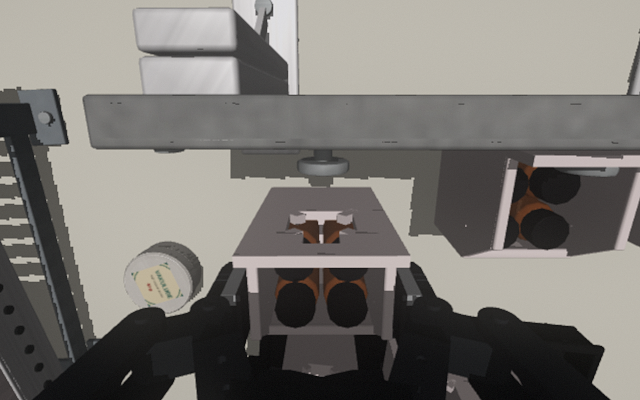

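Call:
drive_tool:
  deltas: [0.8, 0, 0, 0, 1.6, 0, 0, 0, 2.2, 0, 0, 0, 2.8, 0, 0, 0, 3.2, 0, 0, 0, 3.2, 0, 0, 0]

```text
t: 34.65
tcp_pos: [0.6356, 0.062, 0.1185]
tool_rot: [0.999, 0.032, 0.02, -0.005]
force: [0.5, -0.4, -1.4]
finger_gap: 0.648
```

Call:
drive_tool:
  deltas: [0, 0, 0.5, 0, 0, 0, 1.0, 0, -0.1, 0, 1.5, 0, -0.1, 0, 1.8, 0, -0.1, 0, 2.0, 0, -0.1, 0, 2.2, 0]

```text
t: 35.25
tcp_pos: [0.6353, 0.0622, 0.0981]
tool_rot: [0.999, 0.032, 0.02, -0.005]
force: [-7.4, -0.4, 17.8]
finger_gap: 0.644
```

Call:
drive_tool:
  deltas: [0, 0, -0.1, 0, 0, 0, -0.1, 0, 0, 0, -0.1, 0, 0, 0, -3, 0, -2, 0, -7, 0, -5, 0, -11, 0, -10, 0, -14, 0, -12, 0, -16, 0, -12, 0, -16, 0, -12, 0, -16, 0]
  hand: 7.4

```text
t: 36.25
tcp_pos: [0.5099, 0.0527, 0.254]
tool_rot: [0.999, 0.032, 0.021, -0.005]
force: [0.6, -0.5, -0.2]
finger_gap: 0.865
```

```bash
python3 look.py wrist w25; python3 look.py scene s25;  python3 - <<'E'
from fit import *
s=dict(np.load('s25.npz')); cv2.imwrite('pics/s25c.png',cv2.resize(s['frame'][110:290,200:440,::-1],None,fx=3,fy=3))
P=cloud(['w25']);print(fittote(P,[.443,-.031,-.053]),fitbin(P,[.446,-.117,-.05],.004),fitbin(P,[.446,-.032,-.05],.004),fitbin(P,[.456,.054,-.05],.004))
print(manip.sense()['tool_rot'])
E
```

```text
t 36.3 tcp [0.5102 0.0527 0.2532] yaw 3.62 F [-0.3  0.4  0.6] gap 73.7
t 36.35 tcp [0.5103 0.0527 0.2527] yaw 3.63 F [-1.2  0.1 -0.2] gap 73.9
(array([ 0.44239243, -0.03125297, -0.04201632]), np.float64(0.0004970932916610396), 4051) (array([ 0.44341199, -0.11726252, -0.02430289]), np.float64(0.0003368914845296358), 2984) (array([ 0.44748808, -0.03194395, -0.03449903]), np.float64(0.00026197591441561724), 2069) (array([ 0.45539451,  0.05486566, -0.04913408]), np.float64(0.00031367905088770624), 1650)
[ 0.99928743  0.03171325  0.01981506 -0.00512455]
```

View pics/w25.png

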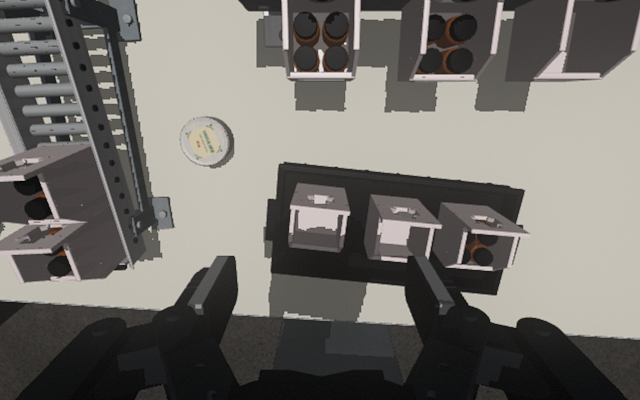

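View pics/s25c.png

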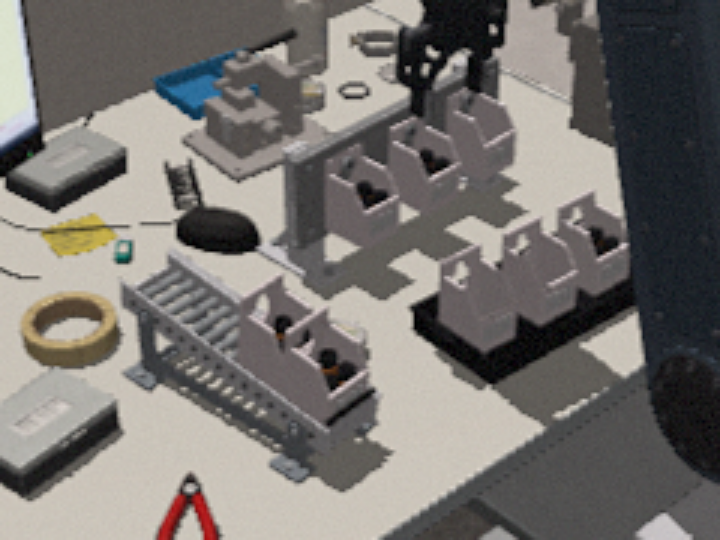

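Run:
```python
from fit import *
go((.450,-.1175,.16,-1.8))
```

```text
t 36.35 tcp [0.5103 0.0527 0.2527] yaw 3.63 F [-1.2  0.1 -0.2] gap 73.9
[-7.45, 16.68, 8.83, np.float64(5.4)] rows 4.1
```

Call:
drive_tool:
  deltas: [-7.4, 16.7, 6, 5.4, -7.4, 16.7, 6, 5.4, -7.4, 16.7, 8.8, 5.4, -7.4, 16.7, 8.8, 5.4, -7.4, 16.7, 8.8, 5.4, -7.4, 16.7, 8.8, 5.4, -7.4, 16.7, 8.8, 5.4, -7.4, 16.7, 8.8, 5.4]
  hand: 7.0

```text
t: 37.15
tcp_pos: [0.4515, -0.1168, 0.1607]
tool_rot: [1.0, -0.014, 0.02, -0.006]
force: [-0.7, -0.1, -0.1]
finger_gap: 0.82
```

```bash
python3 look.py wrist w26
python3 - <<'E'
from fit import *
P=cloud(['w26']);print(fittote(P,[.443,-.031,-.053]));f=fitbin(P,[.446,-.117,-.03],.004);print(f)
x=f[0]; go((x[0]+.006,x[1],.042,np.degrees(x[2]))); print(manip.sense()['tool_rot'])
E
```

```text
t 37.2 tcp [ 0.4515 -0.1167  0.1609] yaw -1.65 F [-1.1  0.5  0. ] gap 70.2
(array([ 0.44246705, -0.03244189, -0.04207784]), np.float64(0.00045543414131324345), 8959)
(array([ 0.44724434, -0.11763071, -0.02057029]), np.float64(0.0006985853729557442), 2604)
t 37.2 tcp [ 0.4515 -0.1167  0.1609] yaw -1.65 F [-1.1  0.5  0. ] gap 70.2
[-0.3, 0.23, 11.88, np.float64(-0.5)] rows 2.4
[ 0.9996768  -0.01425314  0.0202424  -0.00577905]
```

View pics/w26.png

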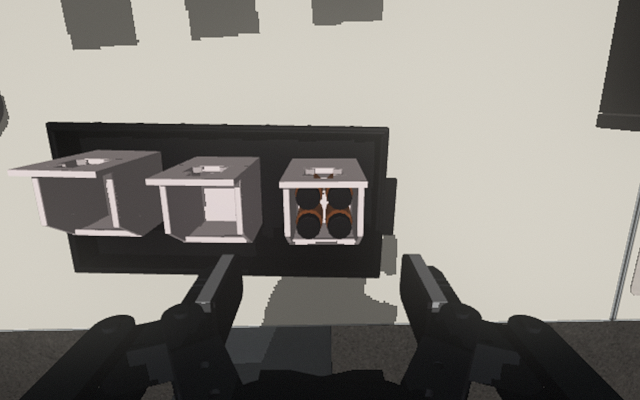

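Call:
drive_tool:
  deltas: [-0.1, 0.2, 4, -0.5, -0.2, 0.2, 8, -0.5, -0.3, 0.2, 10.5, -0.5, -0.3, 0.2, 11.8, -0.5, -0.3, 0.2, 11.8, -0.5, -0.3, 0.2, 11.8, -0.5]

```text
t: 37.8
tcp_pos: [0.454, -0.1169, 0.0434]
tool_rot: [1.0, -0.009, 0.021, -0.005]
force: [0.5, 0.3, -0.2]
finger_gap: 0.819
```

Call:
drive_tool:
  deltas: [0, 0, 0, 0, 0, 0, 0, 0, 0, 0, 0, 0, 0, 0, 0, 0, 0, 0, 0, 0]
  hand: 5

```text
t: 38.3
tcp_pos: [0.4551, -0.1171, 0.0448]
tool_rot: [1.0, -0.009, 0.022, -0.005]
force: [1.1, 2.4, 6.4]
finger_gap: 0.651
```

Run:
```python
from fit import *
go((.449,-.117,.23,-1.8),(.5785,.3066,.23,6.3)); print(manip.sense()['tool_rot'])
```

```text
t 38.3 tcp [ 0.4551 -0.1171  0.0448] yaw -1.05 F [1.1 2.4 6.4] gap 55.6
[0.21, -0.18, -18.53, np.float64(0.8)] rows 3.7
[12.38, -42.76, -17.56, np.float64(-7.3)] rows 9.6
[ 0.99969705 -0.00901683  0.0223996  -0.00477004]
```

Call:
drive_tool:
  deltas: [0, 0, -3, 0, 0, 0, -8, 0, 0, 0, -13, 0, 0.2, -1, -17.5, 0, 1.5, -5, -18, -1, 12.4, -42.8, -17.6, -7.3, 12.4, -42.8, -17.6, -7.3, 12.4, -42.8, -17.6, -7.3, 12.4, -42.8, -17.6, -7.3, 12.4, -42.8, -17.6, -7.3, 12.4, -42.8, -17.6, -7.3, 12.4, -42.8, -17.6, -7.3]

```text
t: 39.5
tcp_pos: [0.5654, 0.2674, 0.23]
tool_rot: [0.998, 0.055, 0.022, -0.003]
force: [0.7, -0.4, -1.5]
finger_gap: 0.648
```

Call:
drive_tool:
  deltas: [0.9, -5, 0, -0.5, 1.5, -9.5, 0, -1.5, 1.5, -9.5, 0, -1.5, 1.5, -9.5, 0, -1.5]

```text
t: 39.9
tcp_pos: [0.5686, 0.3643, 0.2304]
tool_rot: [0.997, 0.069, 0.022, -0.002]
force: [-0.9, -0.8, -2.2]
finger_gap: 0.643
```

```bash
python3 look.py wrist w27
python3 - <<'E'
from fit import *
go((.5805,.3066,.1165,6.3)); print(manip.sense()['tool_rot'])
c,f=held('w27',(-.0075,0,-.0408)); print(c,f)
E
```

```text
t 39.95 tcp [0.5689 0.363  0.2305] yaw 7.83 F [-0.6 -0.4 -1.8] gap 55.2
t 39.95 tcp [0.5689 0.363  0.2305] yaw 7.83 F [-0.6 -0.4 -1.8] gap 55.2
[-0.11, 5.76, 11.4, np.float64(1.5)] rows 2.6
[ 0.99743179  0.06827765  0.02152887 -0.00212001]
[0.56143109 0.3619721  0.1896772 ] (array([0.56122741, 0.36254139, 0.1377445 ]), np.float64(0.0007145416333107397), 16214)
```

View pics/w27.png

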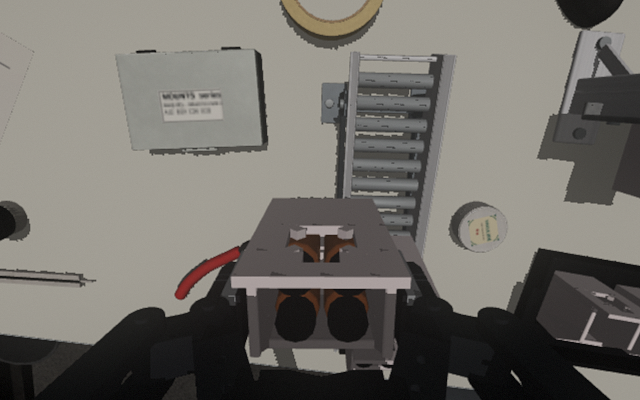

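My second move overshot past the lane, so I'm moving back over it before descending.

Call:
drive_tool:
  deltas: [0.2, 3, 0, 1, 0.5, 5.8, 0, 1.5, 0.5, 5.8, 0, 1.5, 0.5, 5.8, 0, 1.5]

```text
t: 40.35
tcp_pos: [0.5819, 0.3039, 0.2308]
tool_rot: [0.998, 0.053, 0.021, -0.002]
force: [-0.0, 0.6, -0.6]
finger_gap: 0.646
```

```bash
python3 look.py wrist w28
python3 - <<'E'
from fit import *
c,f=held('w28',(-.0075,0,-.0408)); print(c,f)
go((.5805,.3066,.1165,6.3))
E
```

```text
t 40.4 tcp [0.5817 0.3049 0.2308] yaw 6.18 F [-0.6  0.  -1.6] gap 55.3
[0.57427534 0.30404566 0.19003783] (array([0.57445971, 0.30247223, 0.10948041]), np.float64(0.0007233615111896553), 16169)
t 40.4 tcp [0.5817 0.3049 0.2308] yaw 6.18 F [-0.6  0.  -1.6] gap 55.3
[-0.59, -0.16, 11.42, np.float64(-0.1)] rows 2.3
```

View pics/w28.png

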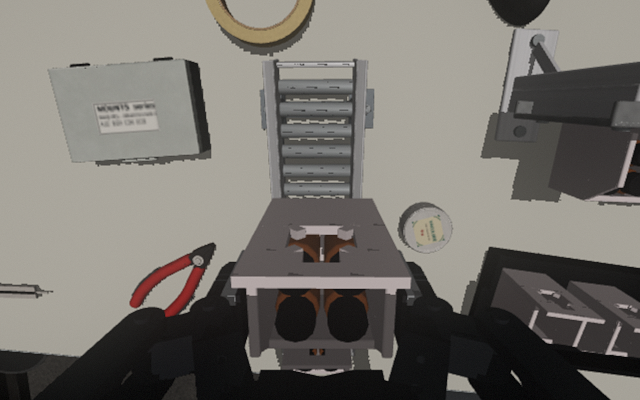

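Call:
drive_tool:
  deltas: [-0.2, -0.2, 4, -0.1, -0.4, -0.2, 8, -0.1, -0.5, -0.2, 10, -0.1, -0.6, -0.2, 10.8, -0.1, -0.6, -0.2, 11.2, -0.1, -0.6, -0.2, 11.4, -0.1]

```text
t: 41.0
tcp_pos: [0.5812, 0.3075, 0.1176]
tool_rot: [0.998, 0.055, 0.022, -0.003]
force: [-0.7, -1.0, 0.6]
finger_gap: 0.643
```

Call:
drive_tool:
  deltas: [0, 0.05, 0.1, 0, 0, 0.05, 0.1, 0, 0, 0.05, 0.1, 0]

```text
t: 41.3
tcp_pos: [0.5819, 0.3073, 0.1177]
tool_rot: [0.998, 0.055, 0.023, -0.003]
force: [-1.1, 0.7, -1.9]
finger_gap: 0.648
```

```bash
python3 look.py wrist w29
```

```text
t 41.35 tcp [0.5819 0.3073 0.1176] yaw 6.3 F [-0.8 -0.1  0.1] gap 55.2
```

View pics/w29.png

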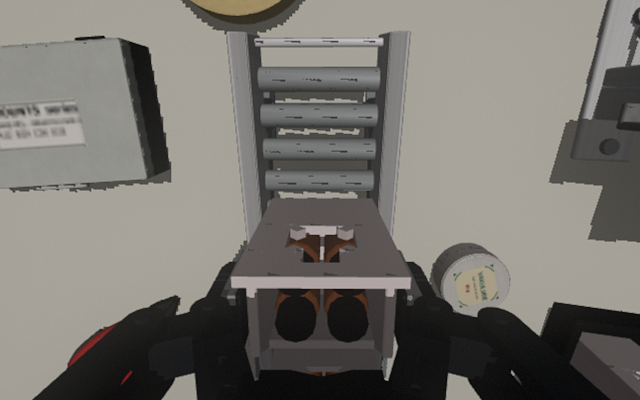

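Call:
drive_tool:
  deltas: [0, 0, 0, 0, 0, 0, 0, 0, 0, 0, 0, 0, 0, 0, 0, 0, 0, 0, -4, 0, 0, 0, -8, 0, 0, 0, -12, 0, 0, 0, -14, 0, 0, 0, -14, 0]
  hand: 7.4

```text
t: 42.25
tcp_pos: [0.5775, 0.3069, 0.2619]
tool_rot: [0.998, 0.055, 0.027, -0.004]
force: [0.7, 1.0, 0.3]
finger_gap: 0.863
```

```bash
python3 look.py wrist w30
python3 - <<'E'
from fit import *
print(manip.sense()['tool_rot'])
go((0.62,-0.14,.26,3.6),(0.647,-0.139,.2,3.6))
E
```

```text
t 42.3 tcp [0.5761 0.3064 0.2593] yaw 6.3 F [-1.4  0.2 -0.8] gap 73.9
[ 0.99816428  0.05498867  0.0251253  -0.00361133]
t 42.3 tcp [0.5761 0.3064 0.2593] yaw 6.3 F [-1.4  0.2 -0.8] gap 73.9
[-0.53, 44.85, -0.3, np.float64(2.7)] rows 9.0
[1.86, 45.07, 5.83, np.float64(2.7)] rows 9.1
```

View pics/w30.png

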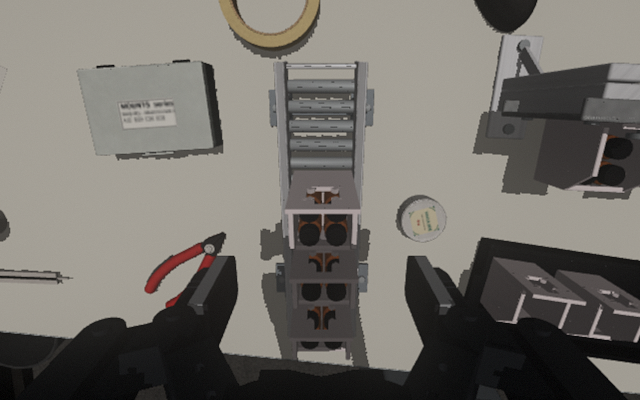

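fresh_1 has joined the lane at (322,205). Now empty_3.

Call:
drive_tool:
  deltas: [0, 10, 0, 0, 0, 25, 0, 2.7, 0, 45, 0, 2.7, 0, 45, 0, 2.7, 0, 45, 0, 2.7, 0, 45, 0, 2.7, 0, 45, 0, 2.7, 1.5, 45, 2, 2.7, 1.8, 45, 5.8, 2.7, 1.8, 45, 5.8, 2.7, 1.8, 45, 5.8, 2.7, 1.8, 45, 5.8, 2.7]
  hand: 8.2

```text
t: 43.5
tcp_pos: [0.6454, -0.137, 0.199]
tool_rot: [0.999, 0.031, 0.023, -0.005]
force: [0.6, -0.8, 0.6]
finger_gap: 0.961
```

Run:
```python
from fit import *
print(manip.sense()['tool_rot'])
go((0.6455,-0.1388,.2,3.6),(0.6455,-0.1388,.0975,3.6))
```

```text
[ 0.99921358  0.03149571  0.02349197 -0.00532589]
t 43.5 tcp [ 0.6454 -0.137   0.199 ] yaw 3.6 F [ 0.6 -0.8  0.6] gap 82.1
[0.0, 0.18, -0.1, np.float64(-0.0)] rows 0.0
[-0.48, 0.27, 10.14, np.float64(-0.0)] rows 2.0
```

Call:
drive_tool:
  deltas: [-0.2, 0.2, 3, 0, -0.3, 0.25, 6.5, 0, -0.4, 0.25, 9, 0, -0.5, 0.25, 10.1, 0, -0.5, 0.25, 10.1, 0, -0.5, 0.25, 10.1, 0]

```text
t: 44.1
tcp_pos: [0.6463, -0.1379, 0.0996]
tool_rot: [0.999, 0.032, 0.025, -0.005]
force: [0.2, -0.1, -0.4]
finger_gap: 0.957
```

Call:
drive_tool:
  deltas: [0, 0.05, 0, 0, 0, 0.05, 0, 0, 0, 0.05, 0, 0, 0, 0.05, 0, 0, 0, 0.05, 0, 0]
  hand: 5
  squeeze: 40

```text
t: 44.6
tcp_pos: [0.6477, -0.1389, 0.1017]
tool_rot: [0.999, 0.032, 0.027, -0.004]
force: [-0.4, 0.7, 6.5]
finger_gap: 0.645
```

Gripped. Lift 19 mm, then out.

Call:
drive_tool:
  deltas: [0, 0, -0.6, 0, 0.05, 0, -1.3, 0, 0.1, 0, -1.9, 0, 0.1, 0, -1.9, 0]

```text
t: 45.0
tcp_pos: [0.6477, -0.1392, 0.1217]
tool_rot: [0.999, 0.032, 0.027, -0.004]
force: [-0.7, 0.1, -1.1]
finger_gap: 0.65
```

Call:
drive_tool:
  deltas: [-0.5, 0, 0, 0, -1.0, 0, 0, 0, -1.5, 0, 0, 0, -2, 0, 0, 0]

```text
t: 45.4
tcp_pos: [0.627, -0.1404, 0.1203]
tool_rot: [0.999, 0.032, 0.026, -0.004]
force: [0.6, -0.9, -0.1]
finger_gap: 0.648
```

Run:
```python
from h import *
c=np.array([.4425,-.0322])+Ro.from_euler('z',-.042).as_matrix()[:2,:2]@[0.004,-.086]; print(c)
go((c[0]+.009,c[1],.18,-2.4))
```

```text
[ 0.44288553 -0.11829211]
t 45.4 tcp [ 0.627  -0.1404  0.1203] yaw 3.65 F [ 0.6 -0.9 -0.1] gap 55.4
[-16.99, -3.37, -6.86, np.float64(6.1)] rows 3.7
```

Call:
drive_tool:
  deltas: [-3, 0, -2, 0, -6, -1, -5, 2, -17, -3.4, -6.9, 6.1, -17, -3.4, -6.9, 6.1, -17, -3.4, -6.9, 6.1, -17, -3.4, -6.9, 6.1, -17, -3.4, -6.9, 6.1, -17, -3.4, -6.9, 6.1]

```text
t: 46.2
tcp_pos: [0.4537, -0.1189, 0.1806]
tool_rot: [0.999, -0.021, 0.027, -0.005]
force: [0.3, -0.2, -1.2]
finger_gap: 0.647
```

```bash
python3 look.py wrist w31
python3 - <<'E'
from fit import *
print(mean_tote('w31',[.443,-.031,-.053]))
c,f=held('w31',(-.0085,0,-.046)); print(c,f)
P=cloud(['w31']);print(fitbin(P,[.446,-.032,-.05],.004))
go()
E
```

```text
t 46.25 tcp [ 0.4536 -0.1188  0.1804] yaw -2.44 F [ 0.2 -0.5 -1.9] gap 55.0
(array([ 0.44279835, -0.03223607, -0.03795832]), np.float64(0.00047804793251951527), 5143)
[ 0.44509881 -0.11841648  0.13443805] (array([ 0.45227196, -0.11954111, -0.04206152]), np.float64(0.0007227853985913996), 17873)
(array([ 0.44757943, -0.03287743, -0.0265199 ]), np.float64(0.00030617277554915653), 4165)
t 46.25 tcp [ 0.4536 -0.1188  0.1804] yaw -2.44 F [ 0.2 -0.5 -1.9] gap 55.0
```

View pics/w31.png

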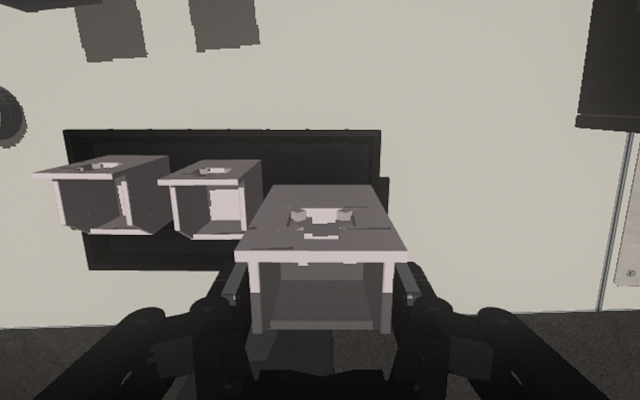

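Call:
drive_tool:
  deltas: [-0.7, 0, 4, 0, -0.9, 0, 8, 0, -1.2, 0, 11.2, 0, -1.3, 0, 12.5, 0, -1.3, 0, 12.9, 0, -1.3, 0, 13.1, 0]

```text
t: 46.85
tcp_pos: [0.4478, -0.1163, 0.0506]
tool_rot: [0.999, -0.021, 0.027, -0.006]
force: [-8.5, 3.3, 52.3]
finger_gap: 0.646
```

Call:
drive_tool:
  deltas: [0, 0, -0.3, 0, 0, 0, -0.3, 0]

```text
t: 47.05
tcp_pos: [0.4494, -0.117, 0.0538]
tool_rot: [0.999, -0.021, 0.028, -0.005]
force: [-0.6, 0.3, -0.9]
finger_gap: 0.646
```

```bash
python3 look.py wrist w32
```

```text
t 47.1 tcp [ 0.449  -0.1169  0.0534] yaw -2.41 F [-0.  -0.7 -0.8] gap 55.4
```

View pics/w32.png

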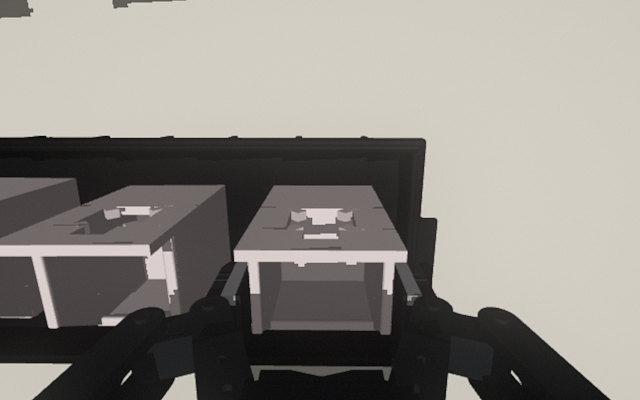

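Call:
drive_tool:
  deltas: [0, 0, 0.1, 0, 0, 0, 0.1, 0, 0, 0, 0.1, 0, 0, 0, -4, 0, 0, 0, -8, 0, 0, 0, -13, 0, 0, 0, -15, 0, 0, 0, -15, 0]
  hand: 7.0

```text
t: 47.9
tcp_pos: [0.4426, -0.1193, 0.2062]
tool_rot: [0.999, -0.021, 0.031, -0.003]
force: [0.2, -0.4, 0.5]
finger_gap: 0.821
```

```bash
python3 look.py wrist w33
python3 - <<'E'
from fit import *
print(mean_tote('w33',[.443,-.031,-.04]))
P=cloud(['w33']);print(fitbin(P,[.442,-.118,-.04],.004))
go((.438,.2895,.23,6.3)); print(manip.sense()['tool_rot'])
E
```

```text
t 47.95 tcp [ 0.4414 -0.1187  0.2044] yaw -2.41 F [-0.4 -0.2  0.6] gap 69.9
(array([ 0.44233178, -0.03245361, -0.04186465]), np.float64(0.0004422364358293712), 6655)
(array([ 0.44464145, -0.11713463, -0.04045113]), np.float64(0.0006926419684592493), 1293)
t 47.95 tcp [ 0.4414 -0.1187  0.2044] yaw -2.41 F [-0.4 -0.2  0.6] gap 69.9
[-1.9, -40.79, -2.26, np.float64(-8.7)] rows 8.2
[ 0.9993511  -0.02085922  0.02902494 -0.00445259]
```

View pics/w33.png

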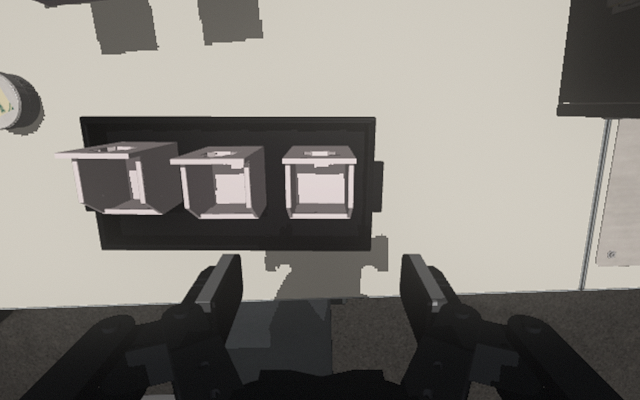

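All three empties are upright in the tote. The last hang is full_3, now at the front of the lane, onto screw_3.

Call:
drive_tool:
  deltas: [-0.5, -6, -2, -2, -1.9, -40.8, -2.3, -8.7, -1.9, -40.8, -2.3, -8.7, -1.9, -40.8, -2.3, -8.7, -1.9, -40.8, -2.3, -8.7, -1.9, -40.8, -2.3, -8.7, -1.9, -40.8, -2.3, -8.7, -1.9, -40.8, -2.3, -8.7, -1.9, -40.8, -2.3, -8.7, -1.9, -40.8, -2.3, -8.7, -1.9, -40.8, -2.3, -8.7, -1.9, -40.8, -2.3, -8.7]
  hand: 8.5

```text
t: 49.15
tcp_pos: [0.4377, 0.2877, 0.2295]
tool_rot: [0.998, 0.054, 0.028, -0.002]
force: [-0.4, 0.4, 0.1]
finger_gap: 0.995
```

```bash
python3 look.py wrist w34
python3 - <<'E'
from fit import *
P=cloud(['w34']);
print(fitbin(P,[.435,.2905,.112],.0575,-.14))
go((.4365,.2910,.088,6.3)); print(manip.sense()['tool_rot'])
E
```

```text
t 49.2 tcp [0.4379 0.2878 0.2299] yaw 6.17 F [ 0.5  0.8 -0.8] gap 84.9
(array([0.43464943, 0.29130236, 0.11580426]), np.float64(0.0008793074841691798), 2600)
t 49.2 tcp [0.4379 0.2878 0.2299] yaw 6.17 F [ 0.5  0.8 -0.8] gap 84.9
[-0.92, -0.33, 14.16, np.float64(-0.1)] rows 2.8
[ 0.99814417  0.05377021  0.028527   -0.00178414]
```

View pics/w34.png

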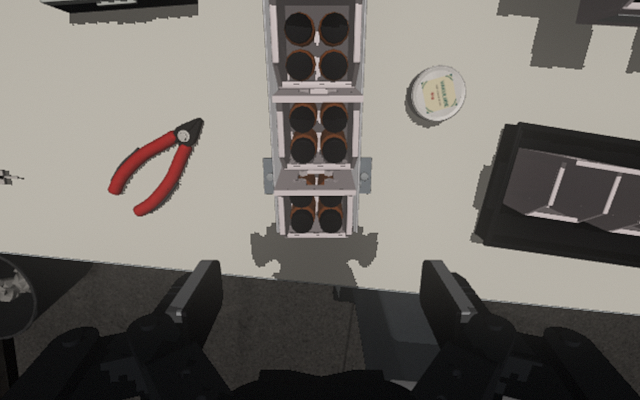

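Call:
drive_tool:
  deltas: [-0.3, -0.3, 4, -0.1, -0.5, -0.3, 8, -0.1, -0.7, -0.3, 12, -0.1, -0.9, -0.3, 14.1, -0.1, -0.9, -0.3, 14.1, -0.1, -0.9, -0.3, 14.1, -0.1]

```text
t: 49.8
tcp_pos: [0.4373, 0.2898, 0.0889]
tool_rot: [0.998, 0.054, 0.028, -0.002]
force: [-0.1, 0.6, -0.5]
finger_gap: 0.996
```

Call:
drive_tool:
  deltas: [0, 0, 0, 0, 0, 0, 0, 0, 0, 0, 0, 0, 0, 0, 0, 0, 0, 0, 0, 0]
  hand: 5
  squeeze: 50

```text
t: 50.3
tcp_pos: [0.4388, 0.2905, 0.0909]
tool_rot: [0.998, 0.054, 0.031, -0.002]
force: [1.2, 0.5, 4.9]
finger_gap: 0.646
```

Call:
drive_tool:
  deltas: [-0.2, 0, -1.2, 0, -0.3, 0, -2.8, 0, -1.5, 0, -6, 0, -3, 0, -10, 0, -3, 0, -13, 0, -3, 0, -13.5, 0, -3, 0, -13.5, 0, -3, 0, -13.5, 0]

```text
t: 51.1
tcp_pos: [0.4, 0.2857, 0.2229]
tool_rot: [0.998, 0.054, 0.03, -0.002]
force: [0.2, -0.5, -1.6]
finger_gap: 0.653
```

```bash
python3 look.py scene s35
python3 - <<'E'
from fit import *
s=dict(np.load('s35.npz')); cv2.imwrite('pics/s35c.png',cv2.resize(s['frame'][110:290,200:440,::-1],None,fx=3,fy=3))
print(manip.sense()['tool_rot']); go((.553,-.145,.2,3.6))
E
```

```text
t 51.15 tcp [0.3999 0.2856 0.2223] yaw 6.16 F [-0.7  0.1 -3. ] gap 55.5
[ 0.9981271   0.05372246  0.02920587 -0.00178931]
t 51.15 tcp [0.3999 0.2856 0.2223] yaw 6.16 F [-0.7  0.1 -3. ] gap 55.5
[10.46, 44.46, 2.83, np.float64(2.6)] rows 9.2
```

View pics/s35c.png

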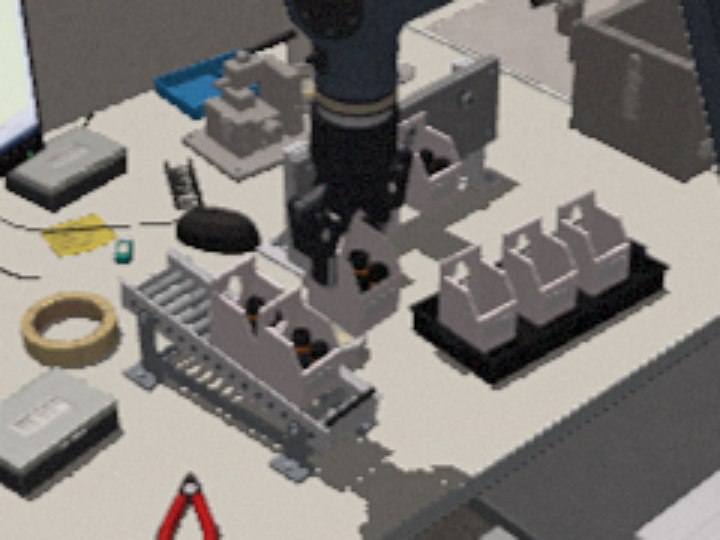

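Call:
drive_tool:
  deltas: [1, 3, 0, 0, 10.6, 44.5, 2, 2.6, 10.6, 44.5, 2, 2.6, 10.6, 44.5, 2.8, 2.6, 10.6, 44.5, 2.8, 2.6, 10.6, 44.5, 2.8, 2.6, 10.6, 44.5, 2.8, 2.6, 10.6, 44.5, 2.8, 2.6, 10.6, 44.5, 2.8, 2.6, 10.6, 44.5, 2.8, 2.6, 10.6, 44.5, 2.8, 2.6, 10.6, 44.5, 2.8, 2.6]

```text
t: 52.35
tcp_pos: [0.5533, -0.1455, 0.1981]
tool_rot: [0.999, 0.03, 0.027, -0.004]
force: [0.5, 0.2, -3.2]
finger_gap: 0.645
```

Run:
```python
from fit import *
print(manip.sense()['tool_rot']); go((.555,-.145,.043,3.6))
```

```text
[ 0.99917596  0.030045    0.02702294 -0.0038036 ]
t 52.35 tcp [ 0.5533 -0.1455  0.1981] yaw 3.44 F [ 0.5  0.2 -3.2] gap 55.1
[-0.67, 0.06, 15.5, np.float64(-0.2)] rows 3.1
```

Call:
drive_tool:
  deltas: [-0.2, 0, 4, 0, -0.4, 0, 8, 0, -0.5, 0.05, 12, -0.1, -0.6, 0.05, 14.5, -0.2, -0.7, 0.05, 15.2, -0.2, -0.7, 0.05, 15.5, -0.2]

```text
t: 52.95
tcp_pos: [0.5536, -0.1434, 0.0419]
tool_rot: [0.999, 0.032, 0.026, -0.005]
force: [-0.2, -0.5, -1.1]
finger_gap: 0.65
```

Call:
drive_tool:
  deltas: [0, 0, 0.2, 0, 0, 0, 0.3, 0, 0, 0, 0.3, 0]

```text
t: 53.25
tcp_pos: [0.5546, -0.1433, 0.0406]
tool_rot: [0.999, 0.032, 0.027, -0.004]
force: [-0.1, 1.5, 2.1]
finger_gap: 0.646
```

Call:
drive_tool:
  deltas: [0, 0, 0, 0, 0, 0, 0, 0, 0, 0, -0.2, 0, 0, 0, -0.3, 0, 0, 0, -0.3, 0, 0, 0, -0.3, 0]
  hand: 7.2

```text
t: 53.85
tcp_pos: [0.5544, -0.1434, 0.0436]
tool_rot: [0.999, 0.032, 0.027, -0.004]
force: [0.4, -0.3, -0.7]
finger_gap: 0.845
```

```bash
python3 look.py wrist w36
python3 - <<'E'
from fit import *
P=cloud_all('w36'); t=manip.sense()['tcp_pos']
f=fitbin(P,[t[0]-.003,t[1],.06],0); print(f, manip.sense()['tool_rot']); x=f[0]
go((x[0]+.004,x[1],.0435,3.58))
E
```

```text
t 53.9 tcp [ 0.5544 -0.1434  0.0435] yaw 3.7 F [ 1.3 -0.5 -0.5] gap 72.1
(array([ 0.55054395, -0.14356802,  0.06326072]), np.float64(0.0003037137148619026), 12807) [ 0.9991114   0.03232827  0.02670498 -0.00425788]
t 53.9 tcp [ 0.5544 -0.1434  0.0435] yaw 3.7 F [ 1.3 -0.5 -0.5] gap 72.1
[0.02, 0.02, 0.0, np.float64(0.1)] rows 0.0
```

View pics/w36.png

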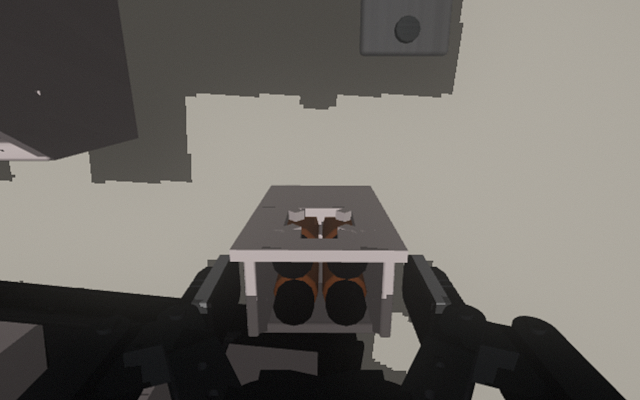

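Call:
drive_tool:
  deltas: [0.2, 0, 0, 0.1, 0.2, 0, 0, 0.1, 0.2, 0, 0, 0.1, 0.2, 0, 0, 0.1, 0.2, 0, 0, 0.1]
  hand: 5

```text
t: 54.4
tcp_pos: [0.5567, -0.1432, 0.0438]
tool_rot: [0.999, 0.031, 0.027, -0.004]
force: [0.3, 1.2, 2.2]
finger_gap: 0.645
```

```bash
python3 look.py wrist w37
python3 - <<'E'
from fit import *
P=cloud_all('w37')
f=fitbin(P,[.551,-.1436,.06],0); print(f); x=f[0]
off=manip.sense()['tcp_pos']-[x[0],x[1],0]; print(off)
go(PT(-.062,-.1,.0745,off),(PT(-.032,-.1,.0745,off)))
E
```

```text
t 54.45 tcp [ 0.5567 -0.1432  0.0438] yaw 3.59 F [0.8 1.1 2.2] gap 55.2
(array([ 0.55076783, -0.14409535,  0.06223608]), np.float64(0.0004489190709879992), 15426)
[0.00589208 0.00092017 0.04377233]
t 54.45 tcp [ 0.5567 -0.1432  0.0438] yaw 3.59 F [0.8 1.1 2.2] gap 55.2
[6.58, -0.01, -7.1, np.float64(0.0)] rows 1.9
[9.58, -0.01, -6.94, np.float64(0.0)] rows 2.4
```

Call:
drive_tool:
  deltas: [-0.2, 0, -3, 0, -0.3, 0, -6, 0, -0.3, 0, -7.3, 0, 3, 0, -7.2, 0, 6.6, 0, -7.1, 0, 6.6, 0, -7.1, 0, 6.6, 0, -7.1, 0, 6.6, 0, -7.1, 0]

```text
t: 55.25
tcp_pos: [0.6168, -0.1392, 0.1169]
tool_rot: [0.999, 0.031, 0.025, -0.005]
force: [0.4, -0.1, -2.9]
finger_gap: 0.648
```

```bash
python3 look.py wrist w38
python3 - <<'E'
from fit import *
off=[.0059,.0009,.0438]
go(PT(-.062,-.1,.0745,off),PT(-.0315,-.1,.0745,off))
E
```

```text
t 55.3 tcp [ 0.6168 -0.1394  0.1172] yaw 3.58 F [ 0.   0.3 -2.7] gap 55.4
t 55.3 tcp [ 0.6168 -0.1394  0.1172] yaw 3.58 F [ 0.   0.3 -2.7] gap 55.4
[0.17, 0.04, -0.11, np.float64(-0.0)] rows 0.0
[3.22, 0.04, 0.05, np.float64(-0.0)] rows 0.6
```

View pics/w38.png

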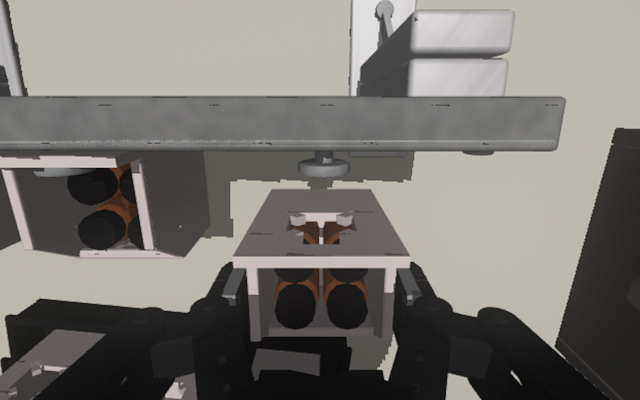

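Aligned: the screw is at u=323 and the keyhole at u=321. Inserting.

Call:
drive_tool:
  deltas: [0.8, 0, 0, 0, 1.6, 0, 0, 0, 2.2, 0, 0, 0, 2.8, 0, 0, 0, 3.2, 0, 0, 0, 3.2, 0, 0, 0]

```text
t: 55.9
tcp_pos: [0.6489, -0.1373, 0.1186]
tool_rot: [0.999, 0.032, 0.025, -0.005]
force: [-0.7, -0.1, -2.4]
finger_gap: 0.644
```

Call:
drive_tool:
  deltas: [0, 0, 0.5, 0, -0.05, 0, 1.0, 0, -0.1, 0, 1.5, 0, -0.1, 0, 1.8, 0, -0.1, 0, 2.0, 0, -0.1, 0, 2.1, 0]

```text
t: 56.5
tcp_pos: [0.6487, -0.137, 0.0985]
tool_rot: [0.999, 0.032, 0.025, -0.005]
force: [-3.2, 0.4, 6.8]
finger_gap: 0.643
```

Call:
drive_tool:
  deltas: [0, 0, 0, 0, 0, 0, 0, 0, 0, 0, 0, 0, 0, 0, -3, 0, -2, 0, -7, 0, -5, 0, -11, 0, -9, 0, -14, 0, -10, -4, -18, 0, -10, -7, -20, 0, -10, -7, -20, 0, -10, -7, -20, 0]
  hand: 7.4

```text
t: 57.6
tcp_pos: [0.535, -0.0754, 0.2948]
tool_rot: [0.999, 0.032, 0.026, -0.004]
force: [0.2, -0.5, -0.2]
finger_gap: 0.864
```

```bash
python3 look.py wrist w39; python3 look.py scene s39; python3 look.py top t39
python3 - <<'E'
from fit import *
s=dict(np.load('s39.npz')); cv2.imwrite('pics/s39c.png',cv2.resize(s['frame'][110:310,200:440,::-1],None,fx=3,fy=3))
P=cloud(['w39'])
for x,y in((.629,.06),(.635,-.04),(.641,-.139)): print(fitbin(P,[x,y,.06],.0555))
# height of back plate tops
for y in(.061,-.039,-.139):
    xx=.664-.0624*y
    q=P[(abs(P[:,1]-y)<.024)&(P[:,0]>xx-.012)&(P[:,0]<xx+.002-.003)&(P[:,2]>.11)&(P[:,2]<.156)]; print(y,len(q),np.percentile(q[:,2],98) if len(q) else None)
E
```

```text
t 57.65 tcp [ 0.5347 -0.0759  0.2937] yaw 3.65 F [-0.   0.4  0.4] gap 73.9
t 57.7 tcp [ 0.5346 -0.0762  0.293 ] yaw 3.6 F [-0.1 -0.   0.2] gap 73.7
t 57.75 tcp [ 0.5345 -0.0764  0.2926] yaw 3.57 F [ 0.3 -0.3 -0. ] gap 74.2
(array([0.62985605, 0.05895337, 0.05954204]), np.float64(0.000690053101495368), 4116)
(array([ 0.63515373, -0.03995732,  0.06562812]), np.float64(0.0017252096722615764), 1935)
(array([ 0.6423406 , -0.13727253,  0.0620495 ]), np.float64(0.0007532090327253213), 2744)
0.061 573 0.14669288522717863
-0.039 623 0.14687424066218246
-0.139 687 0.14663005532385123
```

View pics/w39.png

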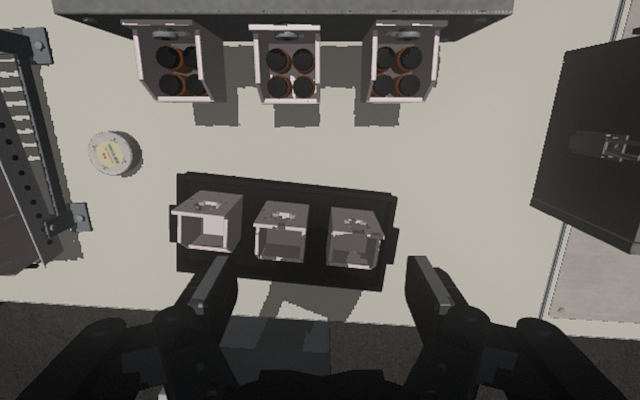

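View pics/s39c.png

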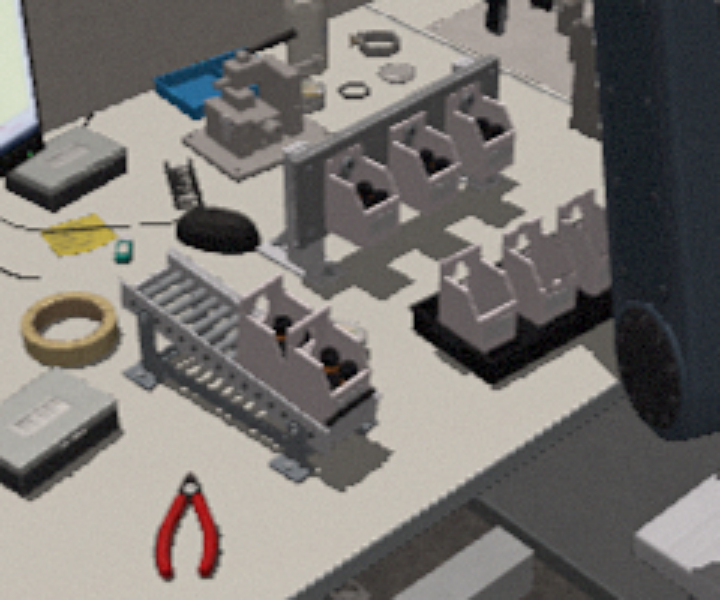

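View pics/t39.png

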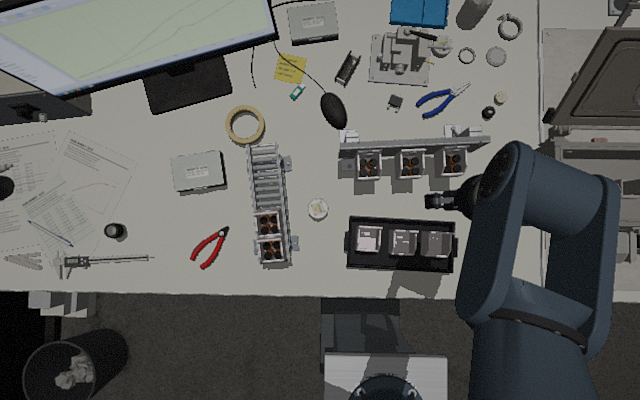

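```bash
python3 -c "
from station import manip
print(manip.sign_off())"
```

```text
the job is handed in; nothing more can be done
None
```

The vial round is done and handed in at about 58 s of the 210 s allowed.

**What I did**
- All three empties went upright into the tote.
- I took the old bins from the lane one at a time, always the front one. full_1 went on screw_2, full_2 on screw_1 and full_3 on screw_3.
- Each full bin was set down level on the worktop and gripped again before hanging.
- fresh_2 and then fresh_1 went into the lane behind the old bins, and both rolled to the front end.

**Last checks**
- **Panel:** the back plate tops all read about 146.7 mm, against 145.5 mm for a bin fully down and about 164 mm for one still at the keyhole entry. Every full bin still shows its four vials.
- **Tote and lane:** the three empties stand upright in the tote. The two fresh bins rest one against the other at the front of the lane.
- **Bystanders:** the tin, cutters and case look unmoved in the pictures; I did not measure them.

**What was off**
- **Set-down force:** the last empty pressed the tote floor with about 52 N at the wrist (limit 120 N) for a moment. I backed off before letting go.
- **Tote:** it turned by about 0.01 rad during the work.
- **Tool tilt:** the tool slowly tilted to about 3°, and the fits still came out.
- **Fresh_1 approach:** I overshot the lane by about 6 cm while carrying this bin high above it, then moved back.
- **Middle bin:** the final position fit for the bin on screw_2 was looser than for the other two, at 1.7 mm residual. Its plate height agreed with theirs.

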